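Put the gas experiment away on its matching holders

ROBOT

A 6-joint arm with a two-finger parallel gripper is mounted at the origin on the work surface. World frame = base frame: x ahead of the robot, y to its left, z up, the work surface at z = 0. Lengths are in m, angles in rad, forces in N, time in s.
With the tool pointing down it reaches from about 0.375 to 0.9 m from the base axis. Payload 3.1 kg.
Tool frame: the origin (TCP) lies at the centre of the arm's flange, where the gripper is bolted on; the fingertips stand 182 mm ahead of it and the grasp point (between the pads) lies 164 mm ahead of it; z points along the fingers, x is the direction in which the jaws open and shut, and the axes are right-handed (so a half turn about z gives the same grasp; the last joint's range is limited). The gripper opens to 87 mm and grips with 3 to 60 N. Pads are 19 mm wide; open, the fingers measure 117 mm over their backs; the gripper's body (75 mm by 190 mm) begins 51 mm behind the grasp point.
Start: joints at [-1.373, 0.527, 1.433, -0, 1.181, -0.178], TCP at [0.23, -0.581, 0.405] pointing down, gripper open.
Joint ranges: [-3.08, 3.08], [-0.75, 2.2], [0.22, 2.44], [-1.43, 4.57], [0, 2.65], [-2.85, 2.85]. Speed limits (rad/s): [2.79, 2.79, 3.14, 3.14, 3.14, 3.14].

INTERFACE

Orientations are given as a unit quaternion [x, y, z, w].
In Python, from rig import status, eyes, robot gives the robot as it stands. The module is installed in compiled form; this text tells all that it offers.
- The arm moves only by the tool step_arm, never from a script. Its argument "steps" is a list of rows, each a list of 7 numbers: the closure, from -1 (fully open) to 1 (shut), so that 0 is half open, then the shift along the tool's x, y, z each as a share of 0.025 m, from -1 to 1, then the turn, a rotation vector about the tool's x, y, z each as a share of 8 degrees, from -1 to 1. In form: [[jaw, dx, dy, dz, rx, ry, rz], ...]. A call has exactly 10 rows; each row shifts and turns the commanded pose from where the row before left it, along the tool's axes as they then stand; what a row does not reach is not made up. A row lasts 1/10 s, in which the tool goes at most 50 mm and 8.59 degrees, less where a joint would pass 70% of its speed; a pose out of reach is approached as far as the arm can. A call with a number of a shift or a turn outside -1 to 1 is refused whole. A call with a gripper value outside its range is refused whole. The fingers move at their own pace and stop on an object; "squeeze" is the grip in N (left out, the last holds). Time passes only in rows, so rows that do not move let the fingers close, or fill a call up. It gives the time, the measured TCP pose, the force and the opening at its end, in the units of the state.
- status.get_obs(): the state, without advancing time (a new reading comes with each control period).
- eyes.camera(name): name is "scene" or "top" or "wrist"; returns (picture, depth): 400x640x3 uint8, red, green, blue; 400x640 float32, m along the optical axis (not along the pixel's ray), 0 where there is no reading.
- eyes.camera_info(name): a dict with "K" (3x3 intrinsics, pixels), "R" (3x3) and "t" (3): a world point X has camera coordinates R X + t. Camera axes: x right, y down, z forward; pixel columns grow to the right and rows downward; lengths in m; the calibration is good to about 2 mm. The wrist camera is an equidistant fisheye: a pixel r from the principal point sees the ray r / f radians off the axis. A picture is of the moment at which its call begins: read the wrist's pose just before it. camera_info takes no time and is no camera call; for the wrist camera it gives the pose at the moment of the call.
- robot.hand_in(): hands the job in, once; it reports no verdict.
The state is a dict: "time": time; "q": joint angles; "joint_velocities": joint speeds; "joint_torque": joint torques, N m; "position": TCP position; "tool_rot": TCP orientation; "ft_force": force on the tool from outside, world axes, zero at the start; "moment": the same for the moment, N m; "grip_width": finger opening in m.
Only numpy, scipy, OpenCV 4.12 (cv2) and the standard library are available. Lean on these libraries where they do the work, as an engineer would, in place of code of your own. Each camera call takes 0.05 s, during which the arm holds its last target.

TASK

The gas experiment is over: put its four parts away, each standing flat inside the grey-rimmed black rubber holder made for it - the conical flask in the wide ring, the valve stopper in the small ring, the sensor box in the smaller oblong mat, and the metal mounting plate in the larger oblong tray, both oblong parts lying lengthwise in theirs. The plate is still held in its grey frame by two brass turn buttons, so turn both aside before you lift it out by its black handle. Keep the glass flask upright and set it down gently rather than dropping it, and leave everything released and at rest.

Things in the scene. Friction and masses are not known exactly. Their poses are not given: they have to be found in the camera images.
- flask: Conical flask of clear glass (0.1 kg), upright: base 64 mm across, 105 mm tall, tapering to a straight neck 24 mm across from 66 to 100 mm above its underside; rim 30 mm across over the last 5 mm. Origin: centre of its underside, z up. Round: any yaw will do.
- stopper: Grey-green rubber stopper standing upright with a valve knob on top (0.08 kg): tapered rubber body 36 mm across at the bottom, 44 mm at 30 mm height; thin steel stem; round black knob 22 mm across from 42 to 66 mm above its underside. Origin: centre of its underside, z up.
- sensor_box: Beige sensor box 84 x 50 x 34 mm (x, y, z; 0.16 kg), lying flat, with a steel hose nipple 8 mm across that sticks 14 mm out of the middle of its +x end, 18 mm up. Origin: centre of its underside; x runs along the 84 mm length, z up.
- plate: Aluminium plate 110 x 80 x 6 mm (x, y, z; 0.22 kg); in its middle a black handle block 44 mm along x, 14 along y, its top 34 mm above the plate's underside. Origin: centre of the underside. It starts in the recess of a fixed grey frame (174 x 124 x 14 mm, 2 mm play round the plate), underside 8 mm above the bench, top level with the frame's.
- button_a: Brass turn button on the frame beyond the plate's +x end, 73 mm from the plate's centre: bar 52 x 12 x 16 mm (x, y, z), round ends, centred on its upright pivot (z axis). Origin: on the pivot at the bar's underside, 16 mm above the bench, 2 mm above frame and plate tops. It starts within 0.25 rad of the plate's x axis, overlapping the plate by 8 mm.
- button_b: The same turn button beyond the plate's -x end. Both turn either way, up to 1.75 rad from the plate's x axis as it lies in the frame, with a light constant friction (0.04 N m), and stay where left. The plate is free of a button turned at least 1.05 rad from that axis.
- flask_ring: Wide round grey-rimmed black rubber holder for the flask: inside diameter 84 mm, outside 96 mm. Fixed to the bench. Origin: centre of its underside on the bench top; its floor is 4 mm above the origin and its rim 10 mm.
- stopper_ring: Small round grey-rimmed black rubber holder for the stopper: inside diameter 56 mm, outside 68 mm. Fixed to the bench. Origin: centre of its underside on the bench top; its floor is 4 mm above the origin and its rim 10 mm.
- box_mat: Smaller oblong grey-rimmed black rubber holder for the sensor box: inside 104 x 70 mm (x, y), outside 116 x 82 mm. Fixed to the bench. Origin: centre of its underside on the bench top; its floor is 4 mm above the origin and its rim 10 mm.
- plate_tray: Larger oblong grey-rimmed black rubber holder for the plate: inside 130 x 100 mm (x, y), outside 142 x 112 mm. Fixed to the bench. Origin: centre of its underside on the bench top; its floor is 4 mm above the origin and its rim 10 mm.
Mind the look-alikes: they are no part of the job. Leave any orange look-alike of the stopper alone.

How it is judged:
By the outcome, as a careful person would: the job done as asked, in the order asked, and still so for the second after the job is handed in, with the robot touching nothing.
It also fails if it takes over 138 s, if anything falls off the work surface, if the arm or the gripper's body presses on something with over 40 N, if the wrist force passes 120 N, or if a joint passes its speed limit or range.

## Working session

There is one attempt and no reset: what is moved stays moved. The work goes in short steps, Python scripts to look and compute and a tool call to move; the robot and the scene stay as the last step left them, time stands still between calls to the robot, and variables do not carry over. Pictures are saved under pics/ and viewed, and the job is handed in when it is done.

Besides the shell and the picture viewer there is one more tool, called after "Request:" as name([rows], argument=value, ...), one row to a line, values as JSON. step_arm: Moves the arm, as the interface text tells. Its arguments: {"type":"object","properties":{"steps":{"type":"array"},"squeeze":{"type":"number"}},"required":["steps"]}

```bash
mkdir -p pics; cat > h.py <<'E'
import numpy as np,cv2
from rig import status,eyes,robot
def grab(n,tag):
    im,d=eyes.camera(n); np.savez(f'pics/{tag}.npz',im=im,d=d,**{k:np.array(v) for k,v in eyes.camera_info(n).items() if k in('K','R','t')})
    cv2.imwrite(f'pics/{tag}.png',im[:,:,::-1]); return im,d
def load(tag):
    return np.load(f'pics/{tag}.npz')
def ray(c,u,v,z):
    K,R,t=c['K'],c['R'],c['t']
    o=-R.T@t; r=R.T@np.array([(u-K[0,2])/K[0,0],(v-K[1,2])/K[1,1],1.]); return o+r*(z-o[2])/r[2]
def pts(c):
    K,R,t=c['K'],c['R'],c['t'];d=c['d'];v,u=np.mgrid[:d.shape[0],:d.shape[1]]
    P=np.stack([(u-K[0,2])/K[0,0]*d,(v-K[1,2])/K[1,1]*d,d],-1); return (P-t)@R
E
python3 - <<'E'
from h import *
s=status.get_obs(); print(s)
for n in('scene','top','wrist'): grab(n,n+'0'); print(n,eyes.camera_info(n))
E
```

```text
{'time': 0.0, 'q': array([-1.37247706e+00,  5.28479654e-01,  1.43389883e+00, -1.57963526e-05,
        1.18141307e+00, -1.78508635e-01]), 'joint_velocities': array([-1.86269423e-03, -1.65020114e-04,  1.28130831e-03, -3.51566918e-05,
       -1.28328582e-03, -3.44643391e-04]), 'joint_torque': array([-4.21185750e-04, -4.40045071e+01, -1.76593477e+01,  6.31854264e-02,
        5.82899828e-02, -1.87062428e-04]), 'position': array([ 0.22993486, -0.58079726,  0.40376403]), 'tool_rot': array([ 8.27035890e-01, -5.62148048e-01, -7.90204107e-04, -7.64474603e-04]), 'ft_force': array([ 0.34489365, -0.19133734,  0.11501633]), 'moment': array([ 0.01710187,  0.07185609, -0.03839031]), 'grip_width': 0.08672805953416396}
scene {'K': array([[472.88155219,   0.        , 313.2579537 ],
       [  0.        , 472.88155219, 196.21943555],
       [  0.        ,   0.        ,   1.        ]]), 'R': array([[ 0.6772494 ,  0.73573591,  0.00509174],
       [ 0.48736524, -0.44341676, -0.75223447],
       [-0.55118815,  0.51193188, -0.65887584]]), 't': array([-0.38412073, -0.23999126,  1.4767875 ])}
top {'K': array([[436.30294215,   0.        , 321.24025852],
       [  0.        , 436.30294215, 203.9127078 ],
       [  0.        ,   0.        ,   1.        ]]), 'R': array([[ 0.17912456, -0.98380745,  0.0061064 ],
       [-0.96126951, -0.17633574, -0.21181747],
       [ 0.20946438,  0.03207181, -0.97729017]]), 't': array([-0.08867121,  0.56121117,  0.98408146])}
wrist {'K': array([[309.70691629,   0.        , 316.74275433],
       [  0.        , 309.70691629, 201.95198662],
       [  0.        ,   0.        ,   1.        ]]), 'R': array([[ 0.36794946, -0.92984329, -0.00215506],
       [-0.89535441, -0.3549253 ,  0.26901397],
       [-0.25090572, -0.09705401, -0.96313386]]), 't': array([-0.62246   , -0.03243629,  0.38903492])}
```

View pics/scene0.png

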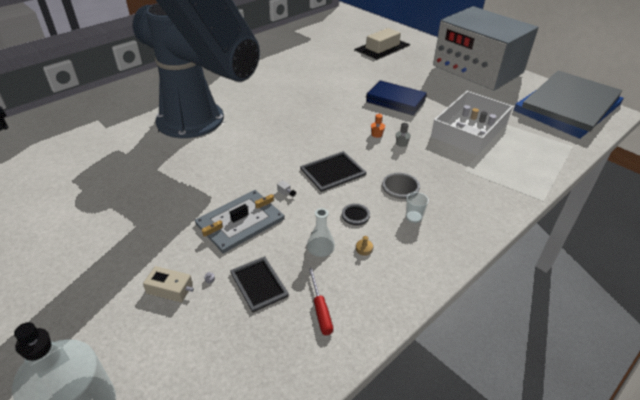

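View pics/top0.png

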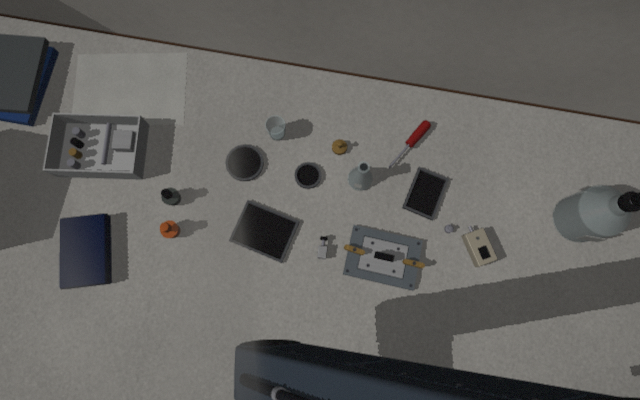

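View pics/wrist0.png

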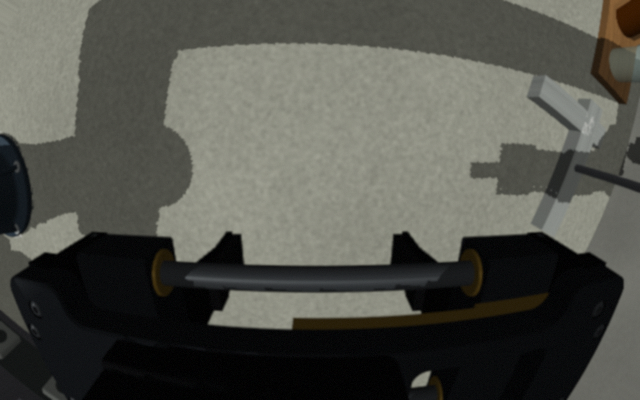

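Overview: in the top view, the flask is near (361,177), the frame (385,257), the box (480,247), rings (244,162)/(307,175), the mat (426,193), the tray (265,231), the grey-green stopper (170,197) and its orange twin (169,230). Next I'll zoom in.

```bash
python3 - <<'E'
from h import *
im=cv2.imread('pics/top0.png')
cv2.imwrite('pics/t_a.png',cv2.resize(im[100:300,320:520],None,fx=4,fy=3,interpolation=cv2.INTER_CUBIC)[:600])
cv2.imwrite('pics/t_b.png',cv2.resize(im[100:280,140:340],None,fx=4,fy=3.3,interpolation=cv2.INTER_CUBIC)[:600])
im=cv2.imread('pics/scene0.png')
cv2.imwrite('pics/s_a.png',cv2.resize(im[100:330,130:450],None,fx=2.5,fy=2.5,interpolation=cv2.INTER_CUBIC))
c=load('top0');P=pts(c)
for n,(u,v) in dict(bench=(220,200),frame=(355,275),plate=(370,265),box=(478,240),trayfloor=(265,231),stop=(170,193),cl=(324,245),handle=(384,257),flask=(363,170)).items(): print(n,P[v,u].round(4))
E
```

```text
bench [0.5445 0.2699 0.0008]
frame [ 0.4196 -0.0967  0.0138]
plate [ 0.4497 -0.1285  0.0155]
box [ 0.5541 -0.3741  0.0344]
trayfloor [0.4871 0.1412 0.0021]
stop [0.5288 0.3757 0.0604]
cl [ 0.4771 -0.01    0.019 ]
handle [ 0.4717 -0.1554  0.043 ]
flask [ 0.6537 -0.0687  0.1108]
```

View pics/t_a.png

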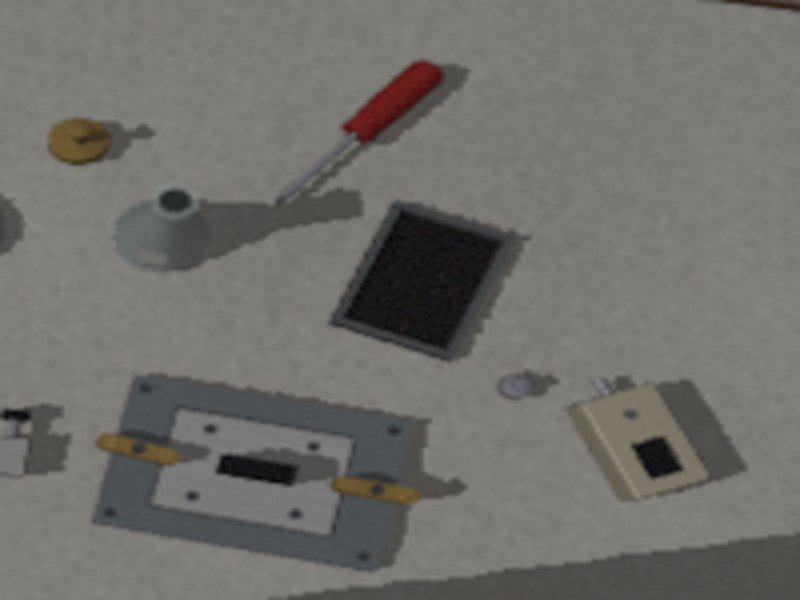

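View pics/t_b.png

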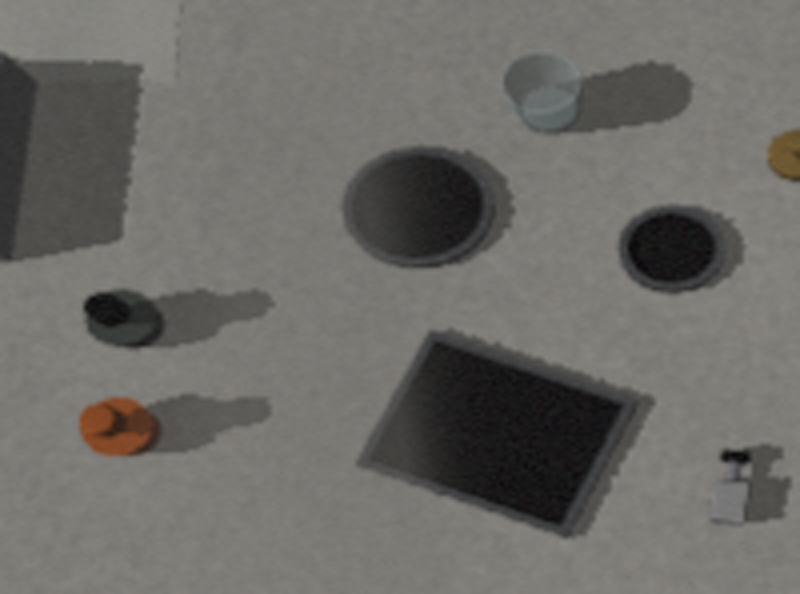

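View pics/s_a.png

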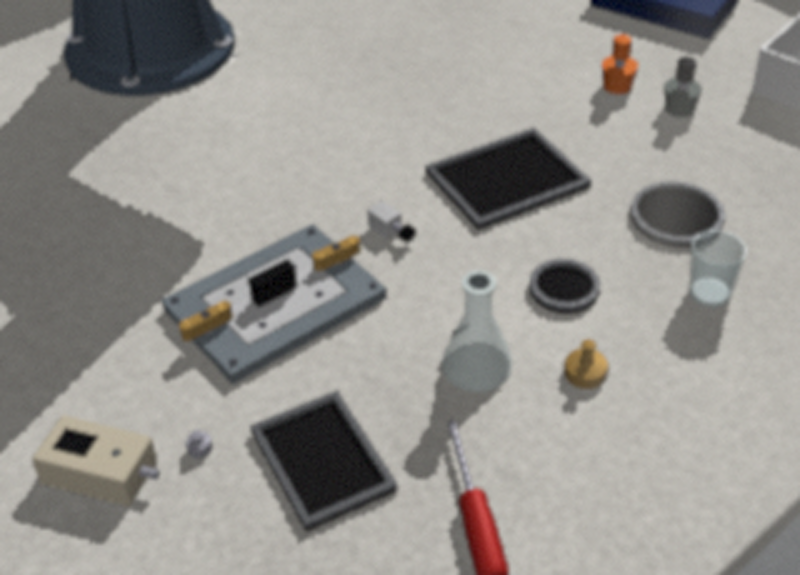

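```bash
cat > m.py <<'E'
from h import *
def comps(tag,mask,amin=40):
    n,l,st,ce=cv2.connectedComponentsWithStats(mask.astype(np.uint8))
    return [(l==i) for i in range(1,n) if st[i,4]>=amin]
def fit(c,m,z):
    cs,_=cv2.findContours(m.astype(np.uint8),cv2.RETR_EXTERNAL,cv2.CHAIN_APPROX_NONE)
    k=max(cs,key=len)[:,0,:]
    W=np.array([ray(c,u,v,z)[:2] for u,v in k]); 
    (x,y),(a,b),th=cv2.minAreaRect((W*1000).astype(np.float32))
    if a<b: a,b,th=b,a,th+90
    return k.mean(0).round(1),np.round([x,y],1),round(a,1),round(b,1),round(th%180,1)
E
python3 - <<'E'
from m import *
for tag in('top0','scene0'):
    c=load(tag);im=c['im'].astype(int);hsv=cv2.cvtColor(c['im'],cv2.COLOR_RGB2HSV)
    P=pts(c);ok=(P[...,0]>.3)&(P[...,0]<.9)&(P[...,1]>-.5)&(P[...,1]<.5)&(P[...,2]<.14)
    v=im.max(2)
    print(tag)
    for m in comps(tag,(v<(60 if tag=='top0' else 70))&ok,60): print(' dark',fit(c,m,.010),m.sum(),P[m][:,2].mean().round(3))
    y=(hsv[...,0]>8)&(hsv[...,0]<30)&(hsv[...,1]>110)&(v>60)&ok
    for m in comps(tag,y,25): print(' brass',fit(c,m,.032),m.sum(),im[m].mean(0).round())
    b=(hsv[...,0]>12)&(hsv[...,0]<32)&(hsv[...,1]>35)&(hsv[...,1]<110)&(v>90)&ok
    for m in comps(tag,b,80): print(' beige',fit(c,m,.034),m.sum(),im[m].mean(0).round())
E
```

```text
top0
 dark (array([141. , 147.8]), array([642.6, 498.9]), 159.9, 24.5, 8.9) 515 0.031
 dark (array([246. , 161.8]), array([654.9, 221.4]), 83.5, 66.7, 21.7) 675 0.004
 dark (array([307.2, 174.6]), array([647.9,  64.8]), 56.1, 55.6, 100.4) 389 0.005
 dark (array([425.3, 192.7]), array([ 655.5, -238.8]), 106.0, 72.6, 166.4) 1145 0.005
 dark (array([171.6, 196.7]), array([531.8, 391.5]), 54.6, 33.1, 64.3) 191 0.042
 dark (array([265.9, 230.1]), array([487.2, 143. ]), 131.2, 102.1, 77.6) 1994 0.004
 dark (array([483.6, 252.1]), array([ 531.8, -399.6]), 28.7, 21.0, 29.8) 101 0.036
 dark (array([106.5, 268.1]), array([329.1, 503.5]), 68.8, 28.8, 16.1) 246 0.025
 dark (array([384., 256.]), array([ 478.1, -159.4]), 47.6, 16.7, 86.3) 133 0.039
 brass (array([338.7, 146.6]), array([728.7,  -3. ]), 35.5, 34.7, 100.4) 154 [96. 78. 45.]
 brass (array([168.5, 229. ]), array([446.2, 367. ]), 44.3, 39.2, 100.4) 237 [115.  66.  39.]
 brass (array([349. , 247.9]), array([479.9, -69.2]), 21.2, 11.5, 81.8) 42 [105.  85.  51.]
 brass (array([358.8, 251.4]), array([476. , -96.2]), 22.8, 11.5, 81.8) 41 [10
[... 900 characters left out ...]
array([ 715.1, -254.2]), 77.7, 5.5, 76.9) 84 0.006
 dark (array([404. , 377.7]), array([1003. , -190.5]), 165.2, 81.1, 90.0) 2922 -0.75
 brass (array([377.4, 125.8]), array([444.8, 371.1]), 122.2, 38.3, 132.1) 206 [142.  80.  46.]
 brass (array([263.8, 200.8]), array([485.5, -86. ]), 52.0, 22.1, 81.5) 108 [117.  94.  54.]
 brass (array([211.7, 227.9]), array([ 478.4, -231.1]), 51.1, 21.2, 85.8) 138 [116.  93.  54.]
 brass (array([363.9, 245.4]), array([747.3, -14.8]), 48.8, 30.7, 133.4) 181 [131. 107.  66.]
 beige (array([364.4, 245.5]), array([749. , -15.4]), 60.4, 37.1, 133.5) 85 [140. 124.  99.]
 beige (array([168.1, 283.9]), array([ 553.2, -386.2]), 94.7, 65.3, 31.6) 968 [151. 144. 127.]
```

```bash
python3 - <<'E'
from m import *
for tag in('top0','scene0'):
    c=load(tag);P=pts(c);print(tag)
    def reg(name,cx,cy,r,z0,z1,zp,rect=True):
        m=(np.hypot(P[...,0]-cx,P[...,1]-cy)<r)&(P[...,2]>z0)&(P[...,2]<z1)
        cc=comps(tag,m,12)
        if not cc: print(name,'none');return
        m=max(cc,key=lambda a:a.sum()); print(name,m.sum(),'mean',(P[m].mean(0)*1000).round(1),fit(c,m,zp))
    reg('flask rim',.65,-.07,.06,.092,.12,.105)
    reg('flask all',.65,-.07,.06,.012,.12,.0)
    reg('stop knob',.53,.38,.05,.055,.08,.066)
    reg('stop all',.53,.38,.05,.01,.08,.03)
    reg('box',.545,-.38,.07,.027,.05,.034)
    reg('handle',.475,-.155,.04,.03,.06,.042)
    reg('btn a',.48,-.08,.04,.024,.05,.032)
    reg('btn b',.47,-.23,.04,.024,.05,.032)
    reg('frame+',.475,-.157,.12,.008,.05,.014)
    im=c['im'].astype(int)
    # rim: fit ring by lighter annulus
    for nm,cx,cy in(('fr',.655,.22),('sr',.648,.065)):
        m=(np.hypot(P[...,0]-cx,P[...,1]-cy)<.07)&(P[...,2]>.0065)&(P[...,2]<.02)
        q=P[m][:,:2]*1000; A=np.c_[2*q,np.ones(len(q))]; s=np.linalg.lstsq(A,(q**2).sum(1),rcond=None)[0]
        print(nm,len(q),s[:2].round(1),np.sqrt(s[2]+s[0]**2+s[1]**2).round(1))
E
```

```text
top0
flask rim 121 mean [664.2 -68.8 105.9] (array([363.5, 166.2]), array([664.2, -68.8]), 27.0, 25.7, 9.3)
flask all 502 mean [656.1 -67.5  54.8] (array([360.5, 175.1]), array([673.2, -67.2]), 72.3, 62.8, 22.5)
stop knob 76 mean [527.5 384.4  64.9] (array([165.7, 192.6]), array([526.7, 383.7]), 23.1, 20.1, 58.6)
stop all 275 mean [526.3 381.3  39.8] (array([170.1, 195.5]), array([528.2, 384.7]), 46.7, 44.2, 104.8)
box 744 mean [ 540.  -381.8   34.8] (array([480.5, 246.3]), array([ 540.4, -381.6]), 83.5, 52.5, 31.3)
handle 125 mean [ 475.7 -155.9   41.7] (array([384.5, 255.5]), array([ 475.7, -155.7]), 45.5, 15.2, 87.3)
btn a 117 mean [479.3 -83.6  32.6] (array([354.5, 249. ]), array([479.4, -83.3]), 50.8, 13.0, 81.8)
btn b 115 mean [ 472.6 -228.8   32.2] (array([413.7, 262.6]), array([ 472.5, -228.5]), 51.7, 12.8, 86.2)
frame+ 3658 mean [ 475.3 -156.7   16.7] (array([383.8, 257. ]), array([ 476.2, -158.4]), 200.0, 124.4, 87.3)
fr 364 [652.5 229.4] 41.9
sr 243 [647.3  63.3] 29.3
scene0
flask rim 139 mean [666.8 -69.1 103.7] (array([321.4, 214. ]), array([668.1, -69.8]), 37.1, 27.7, 1
[... 193 characters left out ...]
]), 32.9, 19.7, 129.4)
stop all 233 mean [532.7 381.2  36.7] (array([403.3, 134.2]), array([523.5, 393.3]), 116.3, 40.2, 129.9)
box 884 mean [ 545.4 -383.1   33.8] (array([167.2, 280.5]), array([ 545.9, -382.7]), 88.2, 53.4, 30.8)
handle 154 mean [ 479.2 -156.8   39.4] (array([238.4, 210.8]), array([ 482.8, -159. ]), 49.4, 27.6, 86.7)
btn a 112 mean [481.6 -83.6  30.5] (array([264., 200.]), array([484.4, -84.1]), 52.6, 22.1, 82.0)
btn b 138 mean [ 474.9 -229.1   30.7] (array([212. , 226.9]), array([ 476.5, -229.4]), 51.6, 19.9, 86.4)
frame+ 2873 mean [ 483.5 -160.    17.2] (array([240.3, 218.9]), array([ 479.9, -148.8]), 205.6, 130.3, 86.7)
fr 223 [652.9 230. ] 44.0
sr 197 [649.1  63.9] 30.7
```

```bash
cat > go.py <<'E'
import sys
from h import *
from scipy.spatial.transform import Rotation as Ro
# args: x y z(grasp point, mm) [yaw deg]
s=status.get_obs(); R=Ro.from_quat(s['tool_rot']).as_matrix(); p=s['position']+R[:,2]*.164
yaw=np.degrees(np.arctan2(R[1,0],R[0,0]))
print('t %.2f grasp'%s['time'],(p*1000).round(1),'yaw %.1f'%yaw,'grip %.1f'%(s['grip_width']*1000),'F',s['ft_force'].round(1),'zaxis',R[:,2].round(3),'q',s['q'].round(2))
if len(sys.argv)>3:
    t=np.array([float(a) for a in sys.argv[1:4]])/1000
    if len(sys.argv)>4:
        d=float(sys.argv[4])-yaw; d=(d+90)%180-90
        print('turn rz units total %.2f (%.1f deg)'%(-d/8,d)); Rn=Ro.from_euler('z',d,degrees=True).as_matrix()@R
        print(' after-turn shift units',(Rn.T@(t-p)/.025).round(2))
    print(' shift units (now axes)',(R.T@(t-p)/.025).round(2))
    # tilt correction rotvec in tool axes, units of 8deg
    w=R.T@np.cross(R[:,2],[0,0,-1]); print(' tilt fix',(np.degrees(w)/8).round(3))
E
python3 - <<'E'
from m import *
c=load('top0');P=pts(c)
m=(P[...,2]>.06)&(P[...,0]>.3)&(P[...,1]<-.45)
print(P[m].min(0),P[m].max(0),P[m].mean(0))
E
python3 go.py 665 -69 240
```

```text
[ 0.59754706 -0.67867546  0.06000427] [ 0.72161116 -0.56031705  0.23695337] [ 0.64728937 -0.59964775  0.13547013]
t 0.15 grasp [ 229.9 -580.6  240. ] yaw -68.4 grip 87.4 F [-0.4  0.1  0.1] zaxis [-0.     0.002 -1.   ] q [-1.37  0.53  1.43 -0.    1.18 -0.18]
 shift units (now axes) [-12.62 -23.71   0.03]
 tilt fix [-0.002  0.013  0.   ]
```

Request:
step_arm([
  [-1,-0.5,-0.95,0,0,0,0],
  [-1,-0.5,-0.95,0,0,0,0],
  [-1,-0.5,-0.95,0,0,0,0],
  [-1,-0.5,-0.95,0,0,0,0],
  [-1,-0.5,-0.95,0,0,0,0],
  [-1,-0.5,-0.95,0,0,0,0],
  [-1,-0.5,-0.95,0,0,0,0],
  [-1,-0.5,-0.95,0,0,0,0],
  [-1,-0.5,-0.95,0,0,0,0],
  [-1,-0.5,-0.95,0,0,0,0],
], squeeze=15)

```text
time: 1.15
position: [0.4054, -0.3765, 0.4045]
tool_rot: [0.827, -0.562, -0.0, -0.0]
ft_force: [-0.4, -0.7, 1.5]
grip_width: 0.0869
```

Request:
step_arm([
  [-1,-0.5,-0.95,0,0,0,0],
  [-1,-0.5,-0.95,0,0,0,0],
  [-1,-0.5,-0.95,0,0,0,0],
  [-1,-0.5,-0.95,0,0,0,0],
  [-1,-0.5,-0.95,0,0,0,0],
  [-1,-0.5,-0.95,0,0,0,0],
  [-1,-0.5,-0.95,0,0,0,0],
  [-1,-0.5,-0.95,0,0,0,0],
  [-1,-0.5,-0.95,0,0,0,0],
  [-1,-0.5,-0.95,0,0,0,0],
])

```text
time: 2.15
position: [0.5802, -0.1729, 0.4044]
tool_rot: [0.827, -0.562, -0.0, 0.0]
ft_force: [-0.5, -0.1, -0.2]
grip_width: 0.087
```

```bash
python3 go.py 665 -69 150
```

```text
t 2.15 grasp [ 580.1 -172.8  240.4] yaw -68.4 grip 87.0 F [-0.5 -0.1 -0.2] zaxis [-0.001  0.    -1.   ] q [-0.47  0.5   1.48 -0.    1.16  0.72]
 shift units (now axes) [-2.61 -4.69  3.61]
 tilt fix [ 0.004  0.004 -0.   ]
```

Request:
step_arm([
  [-1,-0.5,-0.9,0.6,0,0,0],
  [-1,-0.5,-0.9,0.6,0,0,0],
  [-1,-0.5,-0.9,0.6,0,0,0],
  [-1,-0.5,-0.9,0.6,0,0,0],
  [-1,-0.4,-0.8,0.6,0,0,0],
  [-1,-0.2,-0.3,0.3,0,0,0],
  [-1,0,0,0,0,0,0],
  [-1,0,0,0,0,0,0],
  [-1,0,0,0,0,0,0],
  [-1,0,0,0,0,0,0],
])

```text
time: 3.15
position: [0.6648, -0.0713, 0.3233]
tool_rot: [0.827, -0.563, 0.001, -0.0]
ft_force: [0.3, -0.0, -0.9]
grip_width: 0.0866
```

```bash
python3 go.py 665 -69 85; python3 -c "
from h import *
grab('wrist','w1');grab('scene','s1')"
```

```text
t 3.15 grasp [665.  -71.4 159.3] yaw -68.5 grip 86.6 F [ 0.3 -0.  -0.9] zaxis [ 0.001 -0.001 -1.   ] q [-0.27  0.68  1.39 -0.    1.08  0.92]
 shift units (now axes) [-0.09 -0.03  2.97]
 tilt fix [-0.007 -0.007 -0.   ]
```

View pics/w1.png

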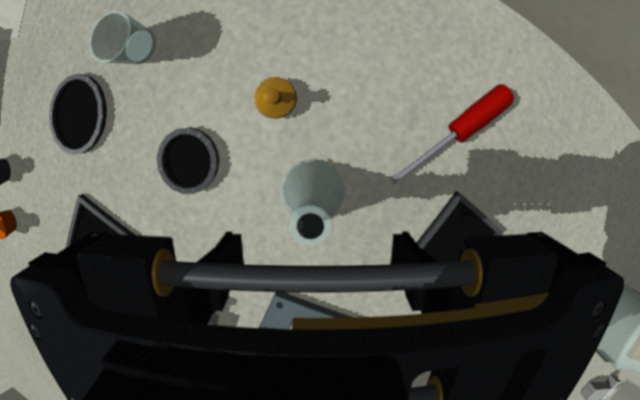

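View pics/s1.png

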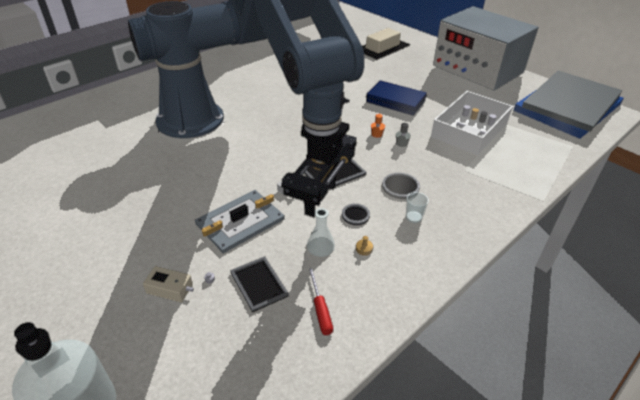

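The wrist view shows the flask rim at (310,226), midway between the fingers (x 240–395). I'll check that with a ray.

```bash
cat >> h.py <<'E'
def wray(c,u,v,z):
    K,R,t=c['K'],c['R'],c['t'];o=-R.T@t
    a=(u-K[0,2])/K[0,0];b=(v-K[1,2])/K[1,1];r=np.hypot(a,b);
    d=np.array([a/r*np.sin(r),b/r*np.sin(r),np.cos(r)]) if r>1e-9 else np.array([0,0,1.])
    d=R.T@d; return o+d*(z-o[2])/d[2]
E
python3 -c "
from h import *
c=load('w1')
print(wray(c,310,225,.105), wray(c,188,160,.01),wray(c,77,113,.01))"
```

```text
[ 0.66501146 -0.0647408   0.105     ] [0.65033502 0.06339503 0.01      ] [0.65471777 0.22515371 0.01      ]
```

Request:
step_arm([
  [-1,-0.15,0,0.5,0,0,0],
  [-1,0,0,0.5,0,0,0],
  [-1,0,0,0.5,0,0,0],
  [-1,0,0,0.5,0,0,0],
  [-1,0,0,0.5,0,0,0],
  [-1,0,0,0.4,0,0,0],
  [-1,0,0,0,0,0,0],
  [-0.2,0,0,0,0,0,0],
  [0.1,0,0,0,0,0,0],
  [0.2,0,0,0,0,0,0],
])

```text
time: 4.25
position: [0.6639, -0.0668, 0.2506]
tool_rot: [0.827, -0.562, 0.001, -0.0]
ft_force: [0.4, -0.4, 0.2]
grip_width: 0.0707
```

Request:
step_arm([
  [0.3,0,0,0,0,0,0],
  [0.4,0,0,0,0,0,0],
  [0.5,0,0,0,0,0,0],
  [0.6,0,0,0,0,0,0],
  [0.7,0,0,0,0,0,0],
  [0.8,0,0,0,0,0,0],
  [0.9,0,0,0,0,0,0],
  [1,0,0,0,0,0,0],
  [1,0,0,0,0,0,0],
  [1,0,0,0,0,0,0],
])

```text
time: 5.25
position: [0.6636, -0.0667, 0.2497]
tool_rot: [0.827, -0.562, -0.0, 0.0]
ft_force: [0.4, -0.9, -0.8]
grip_width: 0.0277
```

```bash
python3 go.py 653 229 165; python3 -c "
from h import *
grab('wrist','w2')"
```

```text
t 5.25 grasp [663.6 -66.7  85.7] yaw -68.4 grip 27.7 F [ 0.4 -0.9 -0.8] zaxis [-0. -0. -1.] q [-0.27  0.77  1.43 -0.    0.94  0.93]
 shift units (now axes) [-11.16  -3.96  -3.17]
 tilt fix [ 0. -0.  0.]
```

View pics/w2.png

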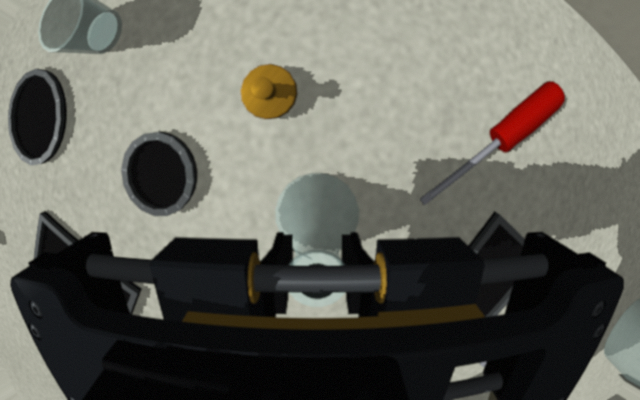

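The fingers are around the neck near (318,275), but the opening is still 27.7 mm, so I'll let them close before a small test lift.

Request:
step_arm([
  [1,0,0,0,0,0,0],
  [1,0,0,0,0,0,0],
  [1,0,0,0,0,0,0],
  [1,0,0,0,0,0,0],
  [1,0,0,0,0,0,0],
  [1,0,0,-0.2,0,0,0],
  [1,0,0,-0.4,0,0,0],
  [1,0,0,-0.4,0,0,0],
  [1,0,0,-0.4,0,0,0],
  [1,0,0,-0.4,0,0,0],
])

```text
time: 6.3
position: [0.6638, -0.0667, 0.2962]
tool_rot: [0.827, -0.562, 0.001, -0.0]
ft_force: [-0.2, 0.7, 0.0]
grip_width: 0.0276
```

Request:
step_arm([
  [1,0,0,-0.5,0,0,0],
  [1,0,0,-0.5,0,0,0],
  [1,-0.2,-0.1,-0.4,0,0,0],
  [1,-0.5,-0.2,0,0,0,0],
  [1,-0.7,-0.2,0,0,0,0],
  [1,-0.7,-0.3,0,0,0,0],
  [1,-0.7,-0.3,0,0,0,0],
  [1,-0.7,-0.3,0,0,0,0],
  [1,-0.7,-0.3,0,0,0,0],
  [1,-0.7,-0.3,0,0,0,0],
])

```text
time: 7.3
position: [0.665, 0.0676, 0.3295]
tool_rot: [0.827, -0.562, -0.0, 0.0]
ft_force: [0.3, 0.1, -1.2]
grip_width: 0.0275
```

Request:
step_arm([
  [1,-0.7,-0.2,0,0,0,0],
  [1,-0.7,-0.2,0,0,0,0],
  [1,-0.7,-0.2,0,0,0,0],
  [1,-0.7,-0.2,0,0,0,0],
  [1,-0.7,-0.2,0,0,0,0],
  [1,-0.7,-0.2,0,0,0,0],
  [1,-0.7,-0.2,0,0,0,0],
  [1,-0.5,-0.2,0,0,0,0],
  [1,-0.3,0,0,0,0,0],
  [1,0,0,0,0,0,0],
])

```text
time: 8.3
position: [0.6494, 0.2139, 0.3296]
tool_rot: [0.827, -0.562, -0.0, 0.0]
ft_force: [-0.2, -0.7, -0.5]
grip_width: 0.0274
```

```bash
python3 go.py 653 229 92; python3 -c "
from h import *
grab('wrist','w3');grab('scene','s3')"
```

```text
t 8.30 grasp [649.3 213.9 165.6] yaw -68.3 grip 27.4 F [-0.2 -0.7 -0.5] zaxis [-0.001 -0.    -1.   ] q [ 0.16  0.69  1.34 -0.    1.11  1.35]
 shift units (now axes) [-0.51 -0.36  2.94]
 tilt fix [0.004 0.001 0.   ]
```

View pics/w3.png

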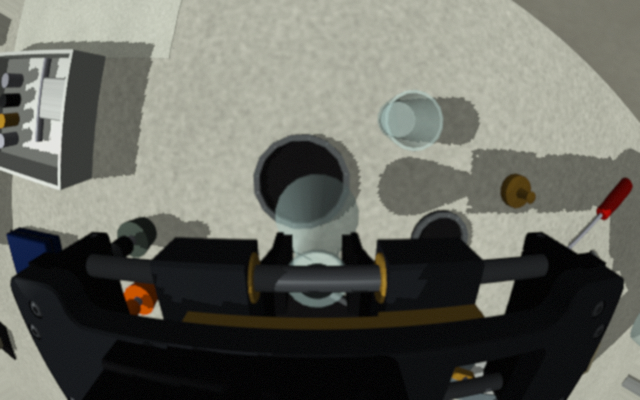

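View pics/s3.png

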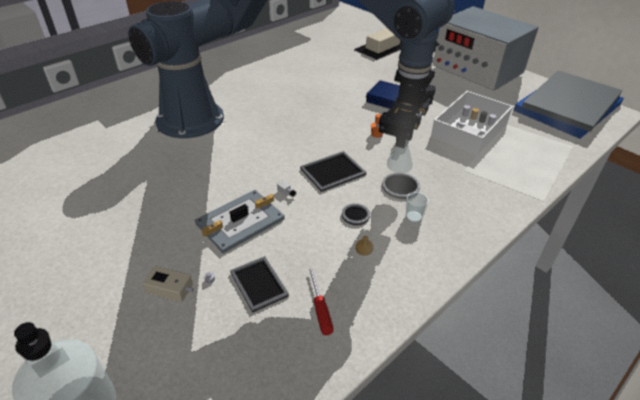

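The flask is held upright. In the wrist view the ring is centred near (303,180), and the beaker is clear of it.

```bash
python3 -c "
from h import *
c=load('w3')
for u in (254,346): print(wray(c,u,180,.01))
print(wray(c,303,135,.01),wray(c,302,180,.01))"
```

```text
[0.63776395 0.2770514  0.01      ]
[0.67113351 0.19226667 0.01      ]
[0.69662744 0.24745246 0.01      ] [0.65515047 0.23243164 0.01      ]
```

Request:
step_arm([
  [1,-0.2,-0.15,0.2,0,0,0],
  [1,-0.2,-0.15,0.3,0,0,0],
  [1,-0.1,0,0.4,0,0,0],
  [1,0,0,0.4,0,0,0],
  [1,0,0,0.3,0,0,0],
  [1,0,0,0.3,0,0,0],
  [1,0,0,0.2,0,0,0],
  [1,0,0,0.2,0,0,0],
  [1,0,0,0.1,0,0,0],
  [1,0,0,0,0,0,0],
])

```text
time: 9.4
position: [0.6521, 0.2271, 0.2695]
tool_rot: [0.827, -0.562, -0.0, 0.0]
ft_force: [-0.2, 1.0, -0.8]
grip_width: 0.028
```

```bash
python3 go.py 653 229 91
```

```text
t 9.40 grasp [652.1 227.1 105.5] yaw -68.4 grip 28.0 F [-0.2  1.  -0.8] zaxis [-0. -0. -1.] q [ 0.17  0.77  1.36 -0.    1.02  1.37]
 shift units (now axes) [-0.06 -0.06  0.58]
 tilt fix [0.003 0.001 0.   ]
```

Request:
step_arm([
  [1,-0.1,-0.1,0.2,0,0,0],
  [1,0,0,0.15,0,0,0],
  [1,0,0,0.1,0,0,0],
  [1,0,0,0.08,0,0,0],
  [1,0,0,0.04,0,0,0],
  [1,0,0,0.03,0,0,0],
  [1,0,0,0,0,0,0],
  [1,0,0,0,0,0,0],
  [1,0,0,0,0,0,0],
  [1,0,0,0,0,0,0],
])

```text
time: 10.4
position: [0.6536, 0.2304, 0.2549]
tool_rot: [0.827, -0.562, 0.0, -0.0]
ft_force: [0.4, -0.7, 0.0]
grip_width: 0.0278
```

```bash
python3 go.py 653 229 89.5
```

```text
t 10.40 grasp [653.6 230.4  90.9] yaw -68.4 grip 27.8 F [ 0.4 -0.7  0. ] zaxis [ 0.  0. -1.] q [0.18 0.79 1.36 0.   0.99 1.37]
 shift units (now axes) [0.04 0.04 0.05]
 tilt fix [-0.001 -0.    -0.   ]
```

Request:
step_arm([
  [1,0,0,0.03,0,0,0],
  [1,0,0,0.03,0,0,0],
  [1,0,0,0,0,0,0],
  [1,0,0,0.02,0,0,0],
  [1,0,0,0,0,0,0],
  [1,0,0,0,0,0,0],
  [1,0,0,0,0,0,0],
  [1,0,0,0,0,0,0],
  [1,0,0,0,0,0,0],
  [1,0,0,0,0,0,0],
])

```text
time: 11.4
position: [0.6537, 0.2305, 0.2536]
tool_rot: [0.827, -0.562, 0.0, -0.0]
ft_force: [-1.3, -0.4, 5.8]
grip_width: 0.0276
```

```bash
python3 go.py 653 229 88; python3 -c "
from h import *
grab('wrist','w4');grab('scene','s4')
im=cv2.imread('pics/s4.png');cv2.imwrite('pics/s4c.png',cv2.resize(im[100:240,330:480],None,fx=4,fy=4,interpolation=cv2.INTER_CUBIC))
"
```

```text
t 11.40 grasp [653.9 230.5  89.6] yaw -68.4 grip 27.6 F [-1.3 -0.4  5.8] zaxis [ 0.001  0.    -1.   ] q [0.18 0.79 1.36 0.   0.99 1.37]
 shift units (now axes) [0.04 0.05 0.06]
 tilt fix [-0.006 -0.001  0.   ]
```

View pics/s4c.png

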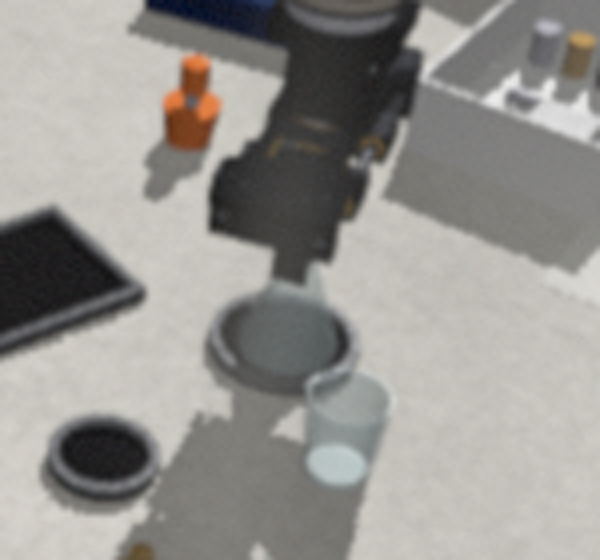

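View pics/w4.png

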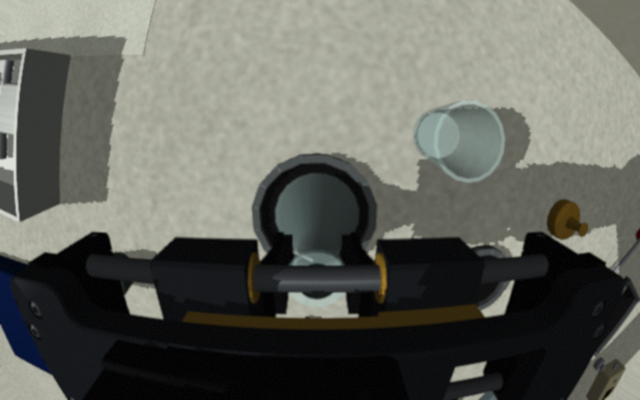

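The flask base sits inside the wide ring (wrist view, ring around (315,210)), with 5.8 N of contact. Releasing it now.

Request:
step_arm([
  [1,0,0,-0.04,0,0,0],
  [0.8,0,0,0,0,0,0],
  [0.4,0,0,0,0,0,0],
  [0.2,0,0,0,0,0,0],
  [0,0,0,0,0,0,0],
  [-0.2,0,0,0,0,0,0],
  [-0.2,0,0,0,0,0,0],
  [-0.2,0,0,-0.2,0,0,0],
  [-0.2,0,0,-0.5,0,0,0],
  [-0.2,0,0,-0.7,0,0,0],
])

```text
time: 12.5
position: [0.6534, 0.2303, 0.289]
tool_rot: [0.827, -0.562, -0.001, 0.001]
ft_force: [-0.5, 0.2, 0.1]
grip_width: 0.0521
```

Request:
step_arm([
  [-0.2,0,0,-0.7,0,0,0],
  [-0.2,0,0,-0.7,0,0,0],
  [-0.2,0,0,-0.7,0,0,0],
  [-0.2,0,0,-0.3,0,0,0],
  [-0.2,0,0,0,0,0,0],
  [-0.2,0,0,0,0,0,0],
  [-0.2,0,0,0,0,0,0],
  [-0.2,0,0,0,0,0,0],
  [-0.2,0,0,0,0,0,0],
  [-0.2,0,0,0,0,0,0],
])

```text
time: 13.5
position: [0.6536, 0.2304, 0.3482]
tool_rot: [0.827, -0.562, -0.0, 0.0]
ft_force: [-0.8, -0.0, 0.3]
grip_width: 0.0523
```

```bash
python3 go.py 528.5 384 130; python3 -c "
from h import *
grab('wrist','w5')
"
```

```text
t 13.50 grasp [653.4 230.4 184.2] yaw -68.4 grip 52.3 F [-0.8 -0.   0.3] zaxis [-0.001 -0.    -1.   ] q [0.18 0.68 1.3  0.   1.16 1.37]
 shift units (now axes) [-7.55  2.38  2.17]
 tilt fix [0.006 0.001 0.   ]
```

View pics/w5.png

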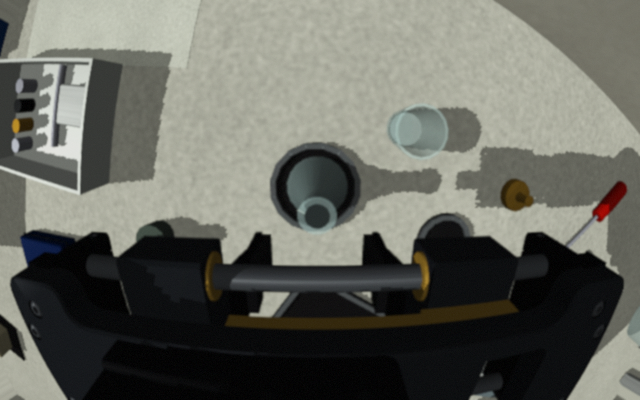

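The flask stands centred in its ring at (316,187). Moving on to the stopper.

Request:
step_arm([
  [-0.2,-0.8,0.25,0,0,0,0],
  [-0.2,-0.9,0.25,0,0,0,0],
  [-0.2,-0.9,0.3,0,0,0,0],
  [-0.2,-0.9,0.3,0,0,0,0],
  [-0.2,-0.9,0.3,0,0,0,0],
  [-0.2,-0.9,0.3,0.3,0,0,0],
  [-0.2,-0.9,0.3,0.4,0,0,0],
  [-0.2,-0.8,0.2,0.4,0,0,0],
  [-0.2,-0.5,0.2,0.4,0,0,0],
  [-0.2,0,0,0.3,0,0,0],
])

```text
time: 14.55
position: [0.5266, 0.3844, 0.303]
tool_rot: [0.828, -0.561, -0.001, 0.001]
ft_force: [0.2, 0.1, 0.1]
grip_width: 0.0523
```

```bash
python3 go.py 528.5 384 56; python3 -c "
from h import *
grab('wrist','w6')
"
```

```text
t 14.55 grasp [526.3 384.3 139. ] yaw -68.2 grip 52.3 F [0.2 0.1 0.1] zaxis [-0.002 -0.    -1.   ] q [0.46 0.68 1.45 0.   1.01 1.65]
 shift units (now axes) [ 0.04 -0.08  3.32]
 tilt fix [ 0.013  0.002 -0.   ]
```

View pics/w6.png

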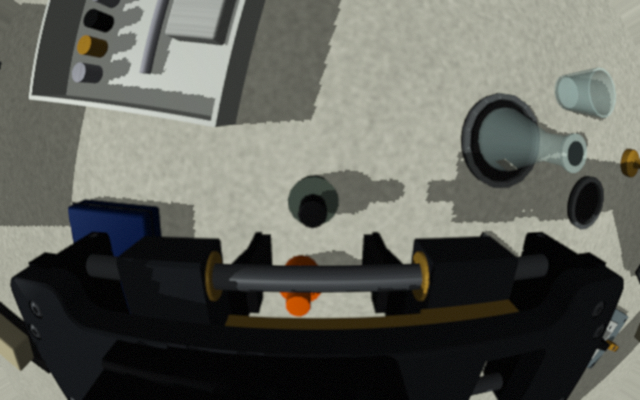

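The grey-green stopper's knob is at (313,210), between the fingers. The orange one is behind at (300,285).

```bash
python3 -c "
from h import *
c=load('w6')
print(wray(c,313,210,.066),wray(c,314,199,.03))"
```

```text
[0.53213225 0.38958896 0.066     ] [0.53081071 0.38861986 0.03      ]
```

Request:
step_arm([
  [-0.2,0,-0.05,0.4,0,0,0],
  [-0.2,0,0,0.5,0,0,0],
  [-0.2,0,0,0.5,0,0,0],
  [-0.2,0,0,0.5,0,0,0],
  [-0.2,0,0,0.5,0,0,0],
  [-0.2,0,0,0.4,0,0,0],
  [-0.2,0,0,0.3,0,0,0],
  [-0.2,0,0,0.2,0,0,0],
  [-0.2,0,0,0,0,0,0],
  [-0.2,0,0,0,0,0,0],
])

```text
time: 15.6
position: [0.5301, 0.3833, 0.2215]
tool_rot: [0.827, -0.562, 0.0, -0.0]
ft_force: [0.5, -0.1, 0.0]
grip_width: 0.0524
```

```bash
python3 go.py 528.5 384 56
```

```text
t 15.60 grasp [530.2 383.4  57.5] yaw -68.4 grip 52.4 F [ 0.5 -0.1  0. ] zaxis [ 0.001  0.    -1.   ] q [0.46 0.8  1.48 0.   0.87 1.65]
 shift units (now axes) [-0.05  0.05  0.06]
 tilt fix [-0.004  0.     0.   ]
```

Request:
step_arm([
  [0,-0.08,0,0.05,0,0,0],
  [0.2,0,0,0,0,0,0],
  [0.4,0,0,0,0,0,0],
  [0.6,0,0,0,0,0,0],
  [0.8,0,0,0,0,0,0],
  [1,0,0,0,0,0,0],
  [1,0,0,0,0,0,0],
  [1,0,0,0,0,0,0],
  [1,0,0,0,0,0,0],
  [1,0,0,0,0,0,0],
], squeeze=20)

```text
time: 16.6
position: [0.5293, 0.385, 0.2201]
tool_rot: [0.827, -0.562, 0.0, -0.0]
ft_force: [-1.0, 1.4, 0.3]
grip_width: 0.0214
```

Request:
step_arm([
  [1,0,0,0,0,0,0],
  [1,0,0,-0.3,0,0,0],
  [1,0,0,-0.6,0,0,0],
  [1,0,0,-0.8,0,0,0],
  [1,0,0,-0.8,0,0,0],
  [1,0,0,-0.8,0,0,0],
  [1,0,0,-0.8,0,0,0],
  [1,0,0,-0.8,0,0,0],
  [1,0,0,-0.5,0,0,0],
  [1,0,0,0,0,0,0],
])

```text
time: 17.6
position: [0.5297, 0.3853, 0.3581]
tool_rot: [0.827, -0.562, 0.001, -0.002]
ft_force: [0.8, -1.1, -0.4]
grip_width: 0.0215
```

```bash
python3 go.py 648 64 195; python3 -c "
from h import *
grab('wrist','w7')
"
```

```text
t 17.60 grasp [530.6 385.7 194.1] yaw -68.4 grip 21.5 F [ 0.8 -1.1 -0.4] zaxis [ 0.005  0.002 -1.   ] q [ 0.46  0.62  1.4  -0.    1.12  1.65]
 shift units (now axes) [13.69  0.37 -0.04]
 tilt fix [-0.04   0.003 -0.   ]
```

View pics/w7.png

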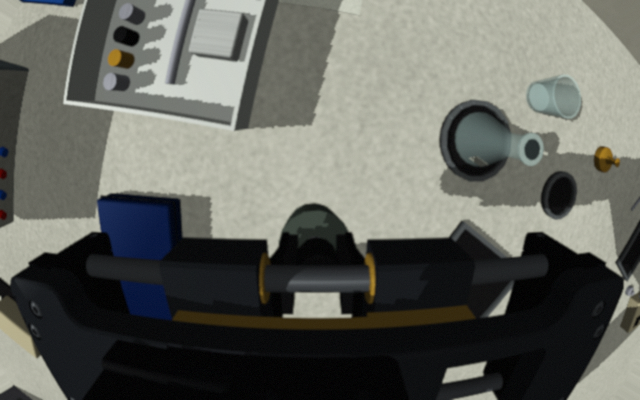

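The stopper is held (21.5 mm across the knob). Carrying it over to the small ring.

Request:
step_arm([
  [1,0.4,0,0,0,0,0],
  [1,0.7,0,0,0,0,0],
  [1,0.9,0,0,0,0,0],
  [1,0.9,0,0,0,0,0],
  [1,0.9,0,0,0,0,0],
  [1,0.9,0,0,0,0,0],
  [1,0.9,0,0,0,0,0],
  [1,0.9,0,0,0,0,0],
  [1,0.9,0.1,0,0,0,0],
  [1,0.9,0.1,0,0,0,0],
])

```text
time: 18.65
position: [0.6012, 0.1876, 0.3537]
tool_rot: [0.827, -0.563, -0.001, 0.001]
ft_force: [0.0, 0.2, -1.3]
grip_width: 0.0216
```

Request:
step_arm([
  [1,0.9,0.1,0.3,0,0,0],
  [1,0.9,0.1,0.5,0,0,0],
  [1,0.9,0,0.5,0,0,0],
  [1,0.9,0,0.5,0,0,0],
  [1,0.9,0,0.5,0,0,0],
  [1,0.6,0,0.5,0,0,0],
  [1,0.3,0,0.4,0,0,0],
  [1,0,0,0.3,0,0,0],
  [1,0,0,0,0,0,0],
  [1,0,0,0,0,0,0],
])

```text
time: 19.65
position: [0.6457, 0.0638, 0.2675]
tool_rot: [0.827, -0.562, -0.0, 0.0]
ft_force: [0.4, -0.0, -0.5]
grip_width: 0.0218
```

```bash
python3 go.py 648 64 60; python3 -c "
from h import *
grab('wrist','w8')
"
```

```text
t 19.65 grasp [645.6  63.9 103.5] yaw -68.3 grip 21.8 F [ 0.4 -0.  -0.5] zaxis [-0.001  0.    -1.   ] q [-0.07  0.73  1.48  0.    0.94  1.12]
 shift units (now axes) [ 0.03 -0.09  1.74]
 tilt fix [ 0.003  0.003 -0.   ]
```

View pics/w8.png

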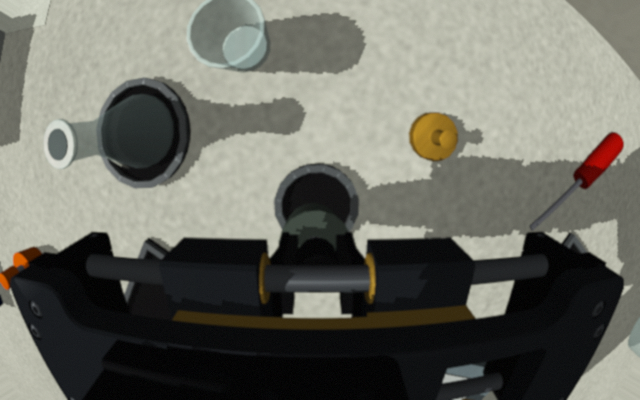

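The small ring at (316,205) is directly under the stopper, so I'll lower it.

Request:
step_arm([
  [1,0,-0.1,0.3,0,0,0],
  [1,0,0,0.4,0,0,0],
  [1,0,0,0.3,0,0,0],
  [1,0,0,0.3,0,0,0],
  [1,0,0,0.2,0,0,0],
  [1,0,0,0.15,0,0,0],
  [1,0,0,0.1,0,0,0],
  [1,0,0,0,0,0,0],
  [1,0,0,0,0,0,0],
  [1,0,0,0,0,0,0],
])

```text
time: 20.7
position: [0.6484, 0.0637, 0.2239]
tool_rot: [0.827, -0.562, 0.0, -0.0]
ft_force: [0.5, -0.0, -0.4]
grip_width: 0.0217
```

```bash
python3 go.py 648 64 59
```

```text
t 20.70 grasp [648.5  63.7  59.9] yaw -68.4 grip 21.7 F [ 0.5 -0.  -0.4] zaxis [ 0.001 -0.    -1.   ] q [-0.07  0.79  1.49 -0.    0.86  1.12]
 shift units (now axes) [-0.02  0.01  0.04]
 tilt fix [-0.003 -0.002  0.   ]
```

Request:
step_arm([
  [1,0,0,0.03,0,0,0],
  [1,0,0,0.03,0,0,0],
  [1,0,0,0,0,0,0],
  [0.8,0,0,0,0,0,0],
  [0.5,0,0,0,0,0,0],
  [0.2,0,0,0,0,0,0],
  [0,0,0,0,0,0,0],
  [-0.2,0,0,0,0,0,0],
  [-0.2,0,0,-0.2,0,0,0],
  [-0.2,0,0,-0.5,0,0,0],
])

```text
time: 21.7
position: [0.6478, 0.0637, 0.239]
tool_rot: [0.827, -0.562, -0.001, 0.001]
ft_force: [0.1, 0.1, 0.1]
grip_width: 0.0496
```

Request:
step_arm([
  [-0.2,0,0,-0.8,0,0,0],
  [-0.2,0,0,-0.9,0,0,0],
  [-0.2,0,0,-0.9,0,0,0],
  [-0.2,0,0,-0.9,0,0,0],
  [-1,0,0,-0.9,0,0,0],
  [-1,0,0,-0.9,0,0,0],
  [-1,0,0,-0.5,0,0,0],
  [-1,0,0,0,0,0,0],
  [-1,0,0,0,0,0,0],
  [-1,0,0,0,0,0,0],
])

```text
time: 22.7
position: [0.6478, 0.0638, 0.3834]
tool_rot: [0.827, -0.562, -0.001, 0.001]
ft_force: [-1.0, 0.7, -0.9]
grip_width: 0.0856
```

```bash
python3 go.py 541 -382 120 -58.8; python3 -c "
from h import *
grab('wrist','w9')
"
```

```text
t 22.70 grasp [647.3  63.8 219.4] yaw -68.4 grip 85.6 F [-1.   0.7 -0.9] zaxis [-0.003  0.    -1.   ] q [-0.07  0.59  1.38 -0.    1.17  1.12]
turn rz units total -1.20 (9.6 deg)
 after-turn shift units [13.05 12.87  3.99]
 shift units (now axes) [15.02 10.51  3.98]
 tilt fix [0.019 0.009 0.   ]
```

View pics/w9.png

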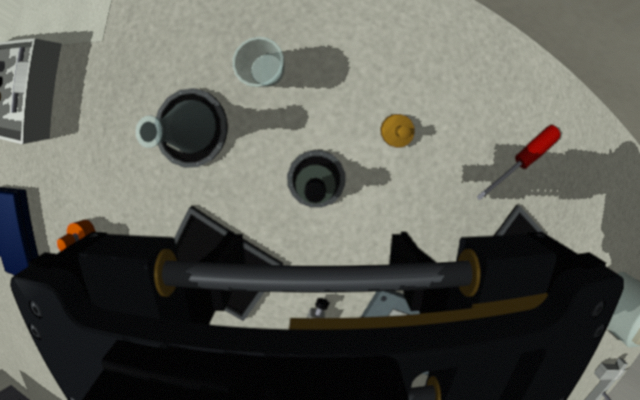

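The stopper stands centred in the small ring (316,180). Next is the sensor box.

Request:
step_arm([
  [-1,0,0,0,0,0,-0.6],
  [-1,0,0,0,0,0,-0.6],
  [-1,0.5,0.5,0,0,0,0],
  [-1,0.9,0.9,0,0,0,0],
  [-1,0.9,0.9,0,0,0,0],
  [-1,0.9,0.9,0,0,0,0],
  [-1,0.9,0.9,0,0,0,0],
  [-1,0.9,0.9,0,0,0,0],
  [-1,0.9,0.9,0,0,0,0],
  [-1,0.9,0.9,0,0,0,0],
])

```text
time: 23.75
position: [0.5897, -0.1719, 0.384]
tool_rot: [0.871, -0.492, -0.001, 0.0]
ft_force: [-0.7, -0.1, -0.1]
grip_width: 0.0868
```

Request:
step_arm([
  [-1,0.9,0.9,0.1,0,0,0],
  [-1,0.9,0.9,0.3,0,0,0],
  [-1,0.9,0.9,0.5,0,0,0],
  [-1,0.9,0.9,0.5,0,0,0],
  [-1,0.9,0.9,0.5,0,0,0],
  [-1,0.9,0.8,0.5,0,0,0],
  [-1,0.8,0.7,0.5,0,0,0],
  [-1,0.3,0.3,0.3,0,0,0],
  [-1,0,0,0,0,0,0],
  [-1,0,0,0,0,0,0],
])

```text
time: 24.75
position: [0.54, -0.3897, 0.3045]
tool_rot: [0.871, -0.491, -0.001, -0.0]
ft_force: [-0.0, -0.1, 0.5]
grip_width: 0.0868
```

```bash
python3 go.py 541 -382 25 -58.8; python3 -c "
from h import *
grab('wrist','w10')
"
```

```text
t 24.75 grasp [ 539.8 -389.4  140.5] yaw -58.9 grip 86.8 F [-0.  -0.1  0.5] zaxis [-0.001  0.002 -1.   ] q [-0.79  0.7   1.41  0.    1.04  0.23]
turn rz units total -0.01 (0.1 deg)
 after-turn shift units [-0.22 -0.19  4.62]
 shift units (now axes) [-0.22 -0.19  4.62]
 tilt fix [-0.     0.013 -0.   ]
```

View pics/w10.png

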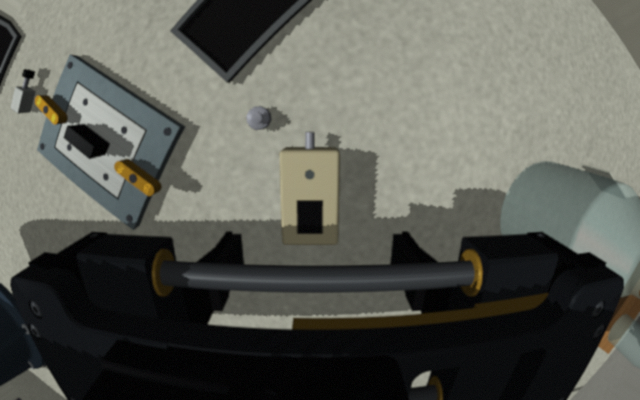

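The box lies square to the jaws, with its top at (281–339, 148–244) and the nipple up.

```bash
python3 -c "
from h import *
c=load('w10')
a=[wray(c,*p,.034) for p in((281,150),(339,149),(283,243),(338,243))]; print(np.array(a).round(4),np.mean(a,0))"
```

```text
[[ 0.5652 -0.3383  0.034 ]
 [ 0.5901 -0.378   0.034 ]
 [ 0.4956 -0.3797  0.034 ]
 [ 0.5207 -0.4208  0.034 ]] [ 0.54290719 -0.37918066  0.034     ]
```

Request:
step_arm([
  [-1,-0.2,-0.2,0.3,0,0,0],
  [-1,0,0,0.5,0,0,0],
  [-1,0,0,0.6,0,0,0],
  [-1,0,0,0.6,0,0,0],
  [-1,0,0,0.5,0,0,0],
  [-1,0,0,0,0,0,0],
  [-1,0,0,0,0,0,0],
  [-1,0,0,0,0,0,0],
  [-1,0,0,0,0,0,0],
  [-1,0,0,0,0,0,0],
])

```text
time: 25.8
position: [0.5421, -0.3836, 0.243]
tool_rot: [0.871, -0.491, 0.001, 0.0]
ft_force: [-0.3, -0.4, -0.2]
grip_width: 0.0869
```

```bash
python3 go.py 541 -382 25 -58.8
```

```text
t 25.80 grasp [ 542.3 -383.8   79. ] yaw -58.8 grip 86.9 F [-0.3 -0.4 -0.2] zaxis [ 0.001 -0.001 -1.   ] q [-0.78  0.78  1.44 -0.    0.92  0.24]
turn rz units total -0.00 (0.0 deg)
 after-turn shift units [-0.09  0.01  2.16]
 shift units (now axes) [-0.09  0.01  2.16]
 tilt fix [-0.002 -0.01  -0.   ]
```

Request:
step_arm([
  [-1,-0.12,0,0.3,0,0,0],
  [-1,0,0,0.5,0,0,0],
  [-1,0,0,0.5,0,0,0],
  [-1,0,0,0.5,0,0,0],
  [-1,0,0,0.35,0,0,0],
  [-0.8,0,0,0,0,0,0],
  [-0.6,0,0,0,0,0,0],
  [-0.4,0,0,0,0,0,0],
  [-0.2,0,0,0,0,0,0],
  [0,0,0,0,0,0,0],
], squeeze=25)

```text
time: 26.8
position: [0.5406, -0.381, 0.1891]
tool_rot: [0.871, -0.491, 0.001, 0.0]
ft_force: [-0.2, 0.4, -0.3]
grip_width: 0.0554
```

Request:
step_arm([
  [0.2,0,0,0,0,0,0],
  [0.4,0,0,0,0,0,0],
  [0.6,0,0,0,0,0,0],
  [0.6,0,0,-0.2,0,0,0],
  [0.6,0,0,-0.4,0,0,0],
  [0.6,0,0,-0.6,0,0,0],
  [0.6,0,0,-0.6,0,0,0],
  [0.6,0,0,-0.6,0,0,0],
  [0.6,0,0,-0.4,0,0,0],
  [0.6,0,0,0,0,0,0],
])

```text
time: 27.8
position: [0.541, -0.3813, 0.2611]
tool_rot: [0.871, -0.491, 0.002, 0.001]
ft_force: [-0.0, -0.9, -1.8]
grip_width: 0.0493
```

```bash
python3 go.py 656 -238 93 -103.5; python3 -c "
from h import *
grab('wrist','w11')
"
```

```text
t 27.80 grasp [ 541.6 -381.8   97.1] yaw -58.8 grip 49.3 F [-0.  -0.9 -1.8] zaxis [ 0.003 -0.003 -1.   ] q [-0.78  0.75  1.44  0.    0.94  0.24]
turn rz units total 5.59 (-44.7 deg)
 after-turn shift units [-6.66 -3.11  0.14]
 shift units (now axes) [-2.55 -6.9   0.16]
 tilt fix [-0.008 -0.032 -0.   ]
```

View pics/w11.png

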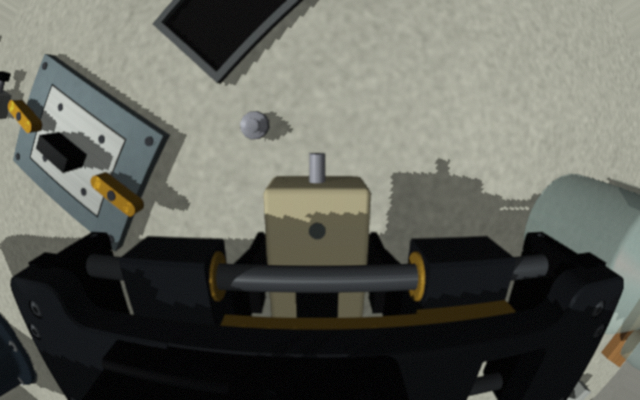

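The box is held centrally at 49 mm. Turning, then moving over the mat.

Request:
step_arm([
  [0.6,0,0,0,0,0,0.5],
  [0.6,0,0,0,0,0,0.8],
  [0.6,0,0,0,0,0,0.8],
  [0.6,0,0,0,0,0,0.8],
  [0.6,0,0,0,0,0,0.8],
  [0.6,0,0,0,0,0,0.8],
  [0.6,0,0,0,0,0,0.8],
  [0.6,0,0,0,0,0,0.3],
  [0.6,-0.3,-0.1,0,0,0,0],
  [0.6,-0.6,-0.3,0,0,0,0],
])

```text
time: 28.85
position: [0.5551, -0.3613, 0.2578]
tool_rot: [-0.618, 0.786, 0.001, -0.0]
ft_force: [0.1, 0.5, -1.4]
grip_width: 0.0498
```

Request:
step_arm([
  [0.6,-0.8,-0.4,0,0,0,0],
  [0.6,-0.8,-0.4,0,0,0,0],
  [0.6,-0.8,-0.4,0,0,0,0],
  [0.6,-0.8,-0.4,0,0,0,0],
  [0.6,-0.8,-0.4,0,0,0,0],
  [0.6,-0.8,-0.3,0,0,0,0],
  [0.6,-0.6,-0.3,0,0,0,0],
  [0.6,-0.3,-0.1,0,0,0,0],
  [0.6,0,0,0,0,0,0],
  [0.6,0,0,0,0,0,0],
])

```text
time: 29.85
position: [0.6544, -0.2388, 0.2584]
tool_rot: [-0.618, 0.786, 0.0, -0.0]
ft_force: [0.1, -0.6, -0.8]
grip_width: 0.0501
```

```bash
python3 go.py 656 -238 30 -103.5; python3 -c "
from h import *
grab('wrist','w12')
"
```

```text
t 29.85 grasp [ 654.3 -238.9   94.4] yaw -103.6 grip 50.1 F [ 0.1 -0.6 -0.8] zaxis [-0.001 -0.    -1.   ] q [-0.51  0.79  1.34 -0.    1.01  1.3 ]
turn rz units total -0.01 (0.1 deg)
 after-turn shift units [-0.05 -0.06  2.57]
 shift units (now axes) [-0.05 -0.06  2.57]
 tilt fix [ 0.004 -0.003 -0.   ]
```

View pics/w12.png

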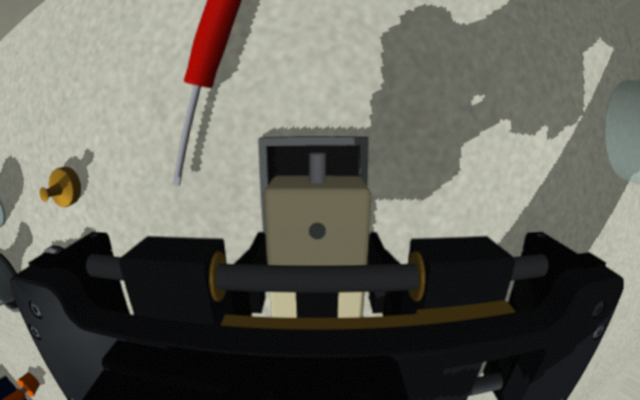

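The box is aligned with the mat (rim at 262–368, nipple pointing along it). Fingertips will end up about 1 mm above the rim, so I'll come down carefully.

Request:
step_arm([
  [0.6,-0.05,-0.06,0.3,0,0,0],
  [0.6,0,0,0.5,0,0,0],
  [0.6,0,0,0.5,0,0,0],
  [0.6,0,0,0.4,0,0,0],
  [0.6,0,0,0.3,0,0,0],
  [0.6,0,0,0.2,0,0,0],
  [0.6,0,0,0.1,0,0,0],
  [0.6,0,0,0,0,0,0],
  [0.6,0,0,0,0,0,0],
  [0.6,0,0,0,0,0,0],
])

```text
time: 30.9
position: [0.6566, -0.2379, 0.2016]
tool_rot: [-0.618, 0.786, -0.001, 0.0]
ft_force: [0.5, 0.4, -1.0]
grip_width: 0.0495
```

```bash
python3 go.py 656 -238 29.5 -103.5
```

```text
t 30.90 grasp [ 656.7 -238.    37.6] yaw -103.6 grip 49.5 F [ 0.5  0.4 -1. ] zaxis [ 0.001 -0.001 -1.   ] q [-0.51  0.87  1.36 -0.    0.91  1.3 ]
turn rz units total -0.01 (0.1 deg)
 after-turn shift units [0.01 0.03 0.33]
 shift units (now axes) [0.01 0.03 0.33]
 tilt fix [-0.008 -0.002 -0.   ]
```

Request:
step_arm([
  [0.6,0,0,0.15,0,0,0],
  [0.6,0,0,0.1,0,0,0],
  [0.6,0,0,0.05,0,0,0],
  [0.6,0,0,0,0,0,0],
  [0.6,0,0,0,0,0,0],
  [0.6,0,0,0,0,0,0],
  [0.6,0,0,0,0,0,0],
  [0.6,0,0,0,0,0,0],
  [0.6,0,0,0,0,0,0],
  [0.6,0,0,0,0,0,0],
])

```text
time: 31.9
position: [0.6564, -0.2378, 0.1935]
tool_rot: [-0.618, 0.786, -0.0, 0.0]
ft_force: [0.0, -0.2, -0.6]
grip_width: 0.0501
```

```bash
python3 go.py 656 -238 29.5 -103.5; python3 -c "
from h import *
grab('wrist','w13');grab('scene','s13')
im=cv2.imread('pics/s13.png');cv2.imwrite('pics/s13c.png',cv2.resize(im[190:330,190:340],None,fx=4,fy=4,interpolation=cv2.INTER_CUBIC))
"
```

```text
t 31.90 grasp [ 656.4 -237.8   29.5] yaw -103.6 grip 50.1 F [ 0.  -0.2 -0.6] zaxis [ 0.  0. -1.] q [-0.51  0.88  1.36  0.    0.9   1.3 ]
turn rz units total -0.01 (0.1 deg)
 after-turn shift units [0.01 0.01 0.  ]
 shift units (now axes) [0.01 0.01 0.  ]
 tilt fix [-0.  0.  0.]
```

View pics/s13c.png

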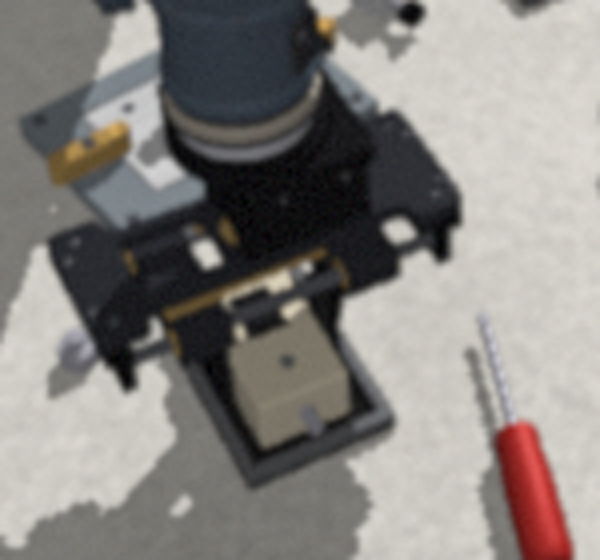

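The box is in the mat, so I'll release it and rise.

Request:
step_arm([
  [0.1,0,0,0,0,0,0],
  [-0.1,0,0,0,0,0,0],
  [-0.4,0,0,0,0,0,0],
  [-0.6,0,0,0,0,0,0],
  [-0.6,0,0,0,0,0,0],
  [-0.6,0,0,-0.3,0,0,0],
  [-0.6,0,0,-0.7,0,0,0],
  [-0.6,0,0,-0.9,0,0,0],
  [-0.6,0,0,-0.9,0,0,0],
  [-0.6,0,0,-0.9,0,0,0],
])

```text
time: 33.0
position: [0.6565, -0.2379, 0.2887]
tool_rot: [-0.618, 0.786, -0.001, 0.0]
ft_force: [0.2, 0.2, 0.1]
grip_width: 0.0698
```

Request:
step_arm([
  [-0.6,0,0,-0.9,0,0,0],
  [0,0,0,-0.9,0,0,0],
  [1,0,0,-0.5,0,0,0],
  [1,0,0,0,0,0,0],
  [1,0,0,0,0,0,0],
  [1,0,0,0,0,0,0],
  [1,0,0,0,0,0,0],
  [1,0,0,0,0,0,0],
  [1,0,0,0,0,0,0],
  [1,0,0,0,0,0,0],
])

```text
time: 34.0
position: [0.6564, -0.2379, 0.3431]
tool_rot: [-0.618, 0.786, 0.0, -0.0]
ft_force: [0.3, 0.3, -0.4]
grip_width: 0.0062
```

```bash
python3 go.py 476 -156 150 -2.7; python3 -c "
from h import *
grab('wrist','w14')"
```

```text
t 34.00 grasp [ 656.3 -237.8  179.1] yaw -103.6 grip 6.2 F [ 0.3  0.3 -0.4] zaxis [-0.  0. -1.] q [-0.51  0.69  1.29  0.    1.16  1.3 ]
turn rz units total 9.89 (-79.1 deg)
 after-turn shift units [7.36 2.93 1.16]
 shift units (now axes) [-1.48  7.78  1.17]
 tilt fix [ 0.004  0.001 -0.   ]
```

View pics/w14.png

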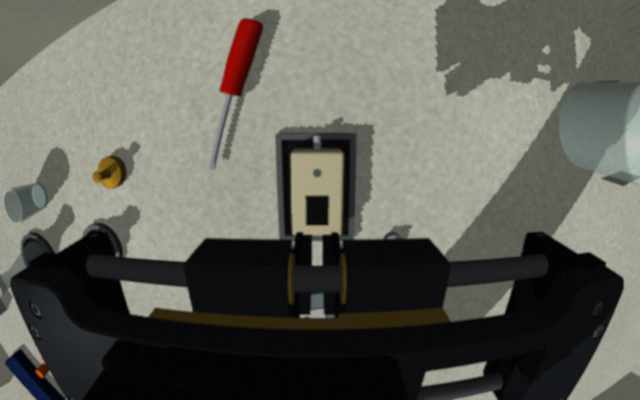

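The box lies squarely in the mat. Now I'll turn the wrist (+95°, keeping joint 6 in range) for button a.

Request:
step_arm([
  [0.1,0,0,0,0,0,-1],
  [0.1,0,0,0,0,0,-1],
  [0.1,0,0,0,0,0,-1],
  [0.1,0,0,0,0,0,-1],
  [0.1,0,0,0,0,0,-1],
  [0.1,0,0,0,0,0,-1],
  [0.1,0,0,0,0,0,-1],
  [0.1,0,0,0,0,0,-1],
  [0.1,0,0,0,0,0,-1],
  [0.1,0,0,0,0,0,-1],
])

```text
time: 35.05
position: [0.6564, -0.2378, 0.3435]
tool_rot: [0.979, -0.202, 0.0, -0.0]
ft_force: [-1.2, -0.8, 0.1]
grip_width: 0.0391
```

Request:
step_arm([
  [0.1,0,0,0,0,0,-1],
  [0.1,0,0,0,0,0,-0.9],
  [0.1,0,0,0,0,0,0],
  [0.1,0,0,0,0,0,0],
  [0.1,-0.5,-0.4,0,0,0,0],
  [0.1,-0.8,-0.5,0,0,0,0],
  [0.1,-0.9,-0.6,0,0,0,0],
  [0.1,-0.9,-0.6,0,0,0,0],
  [0.1,-0.9,-0.6,0,0,0,0],
  [0.1,-0.9,-0.6,0,0,0,0],
])

```text
time: 36.05
position: [0.5464, -0.1376, 0.3437]
tool_rot: [0.997, -0.075, 0.0, 0.0]
ft_force: [-0.7, -0.1, -0.5]
grip_width: 0.0389
```

```bash
python3 go.py 480 -83.5 110 -8.2; python3 - <<'E'
from m import *
c=load('top0');P=pts(c)
m=(abs(P[...,0]-.48)<.06)&(abs(P[...,1]+.01)<.04)&(P[...,2]>.006)
print(P[m].min(0),P[m].max(0))
E
```

```text
t 36.05 grasp [ 546.5 -137.7  179.7] yaw -8.6 grip 38.9 F [-0.7 -0.1 -0.5] zaxis [ 0. -0. -1.] q [-0.45  0.52  1.65  0.    0.97 -0.3 ]
turn rz units total -0.04 (0.4 deg)
 after-turn shift units [-2.94 -1.77  2.79]
 shift units (now axes) [-2.95 -1.75  2.79]
 tilt fix [ 0.001 -0.004 -0.   ]
[ 0.43546827 -0.04988276  0.00605532] [0.53449735 0.00722333 0.02928001]
```

Request:
step_arm([
  [0.1,-0.8,-0.5,0.3,0,0,0],
  [0.1,-0.7,-0.4,0.5,0,0,0],
  [0.1,-0.5,-0.2,0.5,0,0,0],
  [0.1,-0.2,0,0.5,0,0,0],
  [0.1,0,0,0.5,0,0,0],
  [0.1,0,0,0.3,0,0,0],
  [0.1,0,0,0,0,0,0],
  [0.1,0,0,0,0,0,0],
  [0.1,0,0,0,0,0,0],
  [0.1,0,0,0,0,0,0],
])

```text
time: 37.05
position: [0.4971, -0.1032, 0.279]
tool_rot: [0.997, -0.073, 0.001, 0.0]
ft_force: [-0.7, -0.2, -0.5]
grip_width: 0.0395
```

```bash
python3 go.py 480 -83.5 37 -8.2; python3 -c "
from h import *
grab('wrist','w15')"
```

```text
t 37.05 grasp [ 497.3 -103.3  115. ] yaw -8.4 grip 39.5 F [-0.7 -0.2 -0.5] zaxis [ 0.001 -0.001 -1.   ] q [-0.43  0.57  1.84  0.    0.73 -0.28]
turn rz units total -0.03 (0.2 deg)
 after-turn shift units [-0.8  -0.68  3.12]
 shift units (now axes) [-0.81 -0.68  3.12]
 tilt fix [ 0.002 -0.009  0.   ]
```

View pics/w15.png

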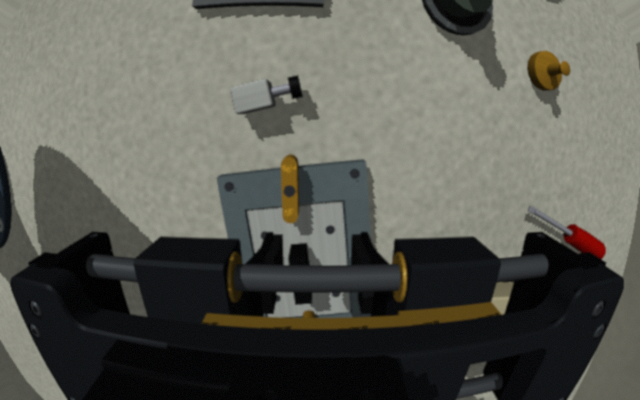

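Button a's pivot is at (289,190), ahead and slightly left of the jaws. I'll cross-check by ray and approach.

```bash
python3 -c "
from h import *
c=load('w15')
print(wray(c,289,190,.032),wray(c,289,157,.032),wray(c,289,219,.032))"
```

```text
[ 0.47875861 -0.0790307   0.032     ] [ 0.48286503 -0.05450109  0.032     ] [ 0.47484335 -0.1016086   0.032     ]
```

Request:
step_arm([
  [0.1,-0.4,-0.3,0,0,0,0],
  [0.1,-0.4,-0.4,0.2,0,0,0],
  [0.1,0,0,0.4,0,0,0],
  [0.1,0,0,0.4,0,0,0],
  [0.1,0,0,0.4,0,0,0],
  [0.1,0,0,0.2,0,0,0],
  [0.1,0,0,0,0,0,0],
  [0.1,0,0,0,0,0,0],
  [0.1,0,0,0,0,0,0],
  [0.1,0,0,0,0,0,0],
])

```text
time: 38.1
position: [0.4798, -0.0829, 0.2388]
tool_rot: [0.997, -0.073, 0.0, 0.0]
ft_force: [-0.0, 0.7, 0.1]
grip_width: 0.0392
```

```bash
python3 go.py 480 -83.5 37 -8.2
```

```text
t 38.10 grasp [479.9 -83.   74.8] yaw -8.4 grip 39.2 F [-0.   0.7  0.1] zaxis [ 0.001 -0.    -1.   ] q [-0.4   0.63  1.91  0.    0.6  -0.25]
turn rz units total -0.03 (0.2 deg)
 after-turn shift units [0.   0.02 1.51]
 shift units (now axes) [0.   0.02 1.51]
 tilt fix [ 0.002 -0.006 -0.   ]
```

Request:
step_arm([
  [0.1,0,-0.05,0.3,0,0,0],
  [0.1,0,0,0.4,0,0,0],
  [0.1,0,0,0.4,0,0,0],
  [0.1,0,0,0.3,0,0,0],
  [0.1,0,0,0.1,0,0,0],
  [0.3,0,0,0,0,0,0],
  [0.5,0,0,0,0,0,0],
  [0.7,0,0,0,0,0,0],
  [0.9,0,0,0,0,0,0],
  [0.9,0,0,0,0,0,0],
], squeeze=8)

```text
time: 39.1
position: [0.4796, -0.0816, 0.2013]
tool_rot: [0.997, -0.073, -0.0, 0.0]
ft_force: [-0.8, -0.9, 2.2]
grip_width: 0.0123
```

```bash
python3 go.py 480 -82.5 37 -8.2
```

```text
t 39.10 grasp [479.5 -81.6  37.3] yaw -8.4 grip 12.3 F [-0.8 -0.9  2.2] zaxis [-0. -0. -1.] q [-0.4   0.71  1.92 -0.    0.51 -0.25]
turn rz units total -0.02 (0.2 deg)
 after-turn shift units [0.03 0.03 0.01]
 shift units (now axes) [0.03 0.03 0.01]
 tilt fix [0.001 0.003 0.   ]
```

Request:
step_arm([
  [0.9,0,0,0,0,0,0.3],
  [0.9,0,0,0,0,0,0.5],
  [0.9,0,0,0,0,0,0.5],
  [0.9,0,0,0,0,0,0.5],
  [0.9,0,0,0,0,0,0.5],
  [0.9,0,0,0,0,0,0.5],
  [0.9,0,0,0,0,0,0.5],
  [0.9,0,0,0,0,0,0.5],
  [0.9,0,0,0,0,0,0.5],
  [0.9,0,0,0,0,0,0.5],
])

```text
time: 40.1
position: [0.4795, -0.0815, 0.2013]
tool_rot: [0.917, -0.398, -0.0, 0.0]
ft_force: [-1.3, -0.3, 2.4]
grip_width: 0.0117
```

```bash
python3 go.py 480 -82.5 37 -8.2
```

```text
t 40.10 grasp [479.3 -81.5  37.3] yaw -47.0 grip 11.7 F [-1.3 -0.3  2.4] zaxis [-0.001  0.    -1.   ] q [-0.4   0.71  1.92 -0.    0.51  0.42]
turn rz units total -4.84 (38.8 deg)
 after-turn shift units [0.03 0.04 0.01]
 shift units (now axes) [0.05 0.01 0.01]
 tilt fix [ 0.003  0.004 -0.   ]
```

Request:
step_arm([
  [0.9,0,0,0,0,0,0.6],
  [0.9,0,0,0,0,0,0.6],
  [0.9,0,0,0,0,0,0.6],
  [0.9,0,0,0,0,0,0.6],
  [0.9,0,0,0,0,0,0.6],
  [0.9,0,0,0,0,0,0.6],
  [0.9,0,0,0,0,0,0.6],
  [0.9,0,0,0,0,0,0.6],
  [0.9,0,0,0,0,0,0.4],
  [0.9,0,0,0,0,0,0],
])

```text
time: 41.1
position: [0.4794, -0.0814, 0.2013]
tool_rot: [0.717, -0.697, -0.0, 0.0]
ft_force: [-2.0, 1.2, 3.8]
grip_width: 0.0116
```

Request:
step_arm([
  [0.6,0,0,0,0,0,0],
  [0.4,0,0,0,0,0,0],
  [0.1,0,0,0,0,0,0],
  [0.1,0,0,-0.3,0,0,0],
  [0.1,0,0,-0.6,0,0,0],
  [0.1,0,0,-0.8,0,0,0],
  [0.1,0,0,-0.8,0,0,0],
  [0.1,0,0,-0.6,0,0,0],
  [0.1,0,0,0,0,0,0],
  [0.1,0,0,0,0,0,0],
])

```text
time: 42.1
position: [0.4798, -0.0816, 0.2788]
tool_rot: [0.717, -0.697, 0.0, -0.0]
ft_force: [-1.1, 1.0, 0.2]
grip_width: 0.0391
```

```bash
python3 go.py 473 -228.5 110 -3.7; python3 -c "
from h import *
grab('wrist','w16');grab('scene','s16')
im=cv2.imread('pics/s16.png');cv2.imwrite('pics/s16c.png',cv2.resize(im[150:290,180:330],None,fx=4,fy=4,interpolation=cv2.INTER_CUBIC))"
```

```text
t 42.10 grasp [479.9 -81.6 114.8] yaw -88.4 grip 39.1 F [-1.1  1.   0.2] zaxis [ 0.001 -0.    -1.   ] q [-0.4   0.55  1.89 -0.    0.7   1.14]
turn rz units total -10.59 (84.7 deg)
 after-turn shift units [0.1  5.88 0.19]
 shift units (now axes) [5.86 0.44 0.19]
 tilt fix [-0.007 -0.003  0.   ]
```

View pics/w16.png

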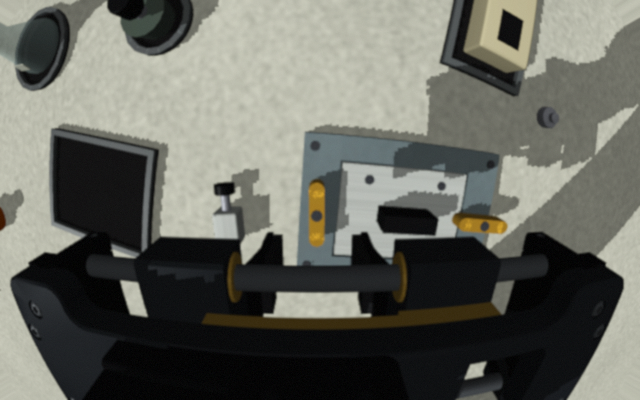

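View pics/s16c.png

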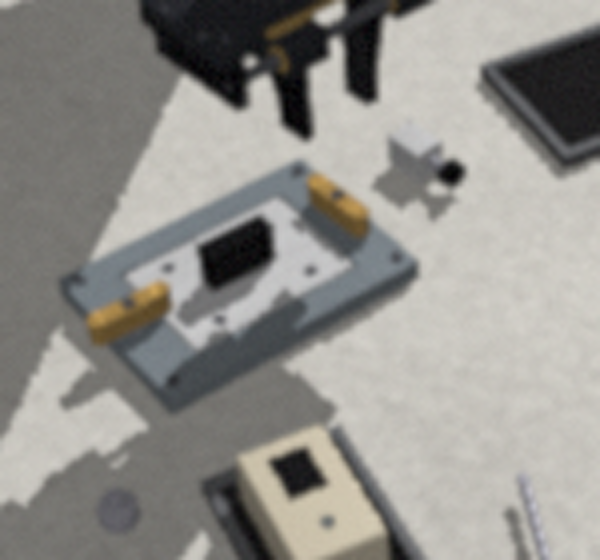

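Button a is now crosswise (wrist view, vertical bar at (317,213)). Next is button b.

Request:
step_arm([
  [0.1,0,0,0,0,0,-1],
  [0.1,0,0,0,0,0,-1],
  [0.1,0,0,0,0,0,-1],
  [0.1,0,0,0,0,0,-1],
  [0.1,0,0,0,0,0,-1],
  [0.1,0,0,0,0,0,-1],
  [0.1,0,0,0,0,0,-1],
  [0.1,0,0,0,0,0,-1],
  [0.1,0,0,0,0,0,-1],
  [0.1,0,0,0,0,0,-1],
])

```text
time: 43.2
position: [0.4795, -0.0815, 0.2774]
tool_rot: [0.998, -0.07, -0.001, -0.0]
ft_force: [0.2, 0.2, 0.4]
grip_width: 0.0389
```

Request:
step_arm([
  [0.1,0,0,0,0,0,-0.6],
  [0.1,0,0.5,0,0,0,0],
  [0.1,0,0.8,0,0,0,0],
  [0.1,0,0.9,0,0,0,0],
  [0.1,0,0.9,0,0,0,0],
  [0.1,0,0.9,0,0,0,0],
  [0.1,0,0.9,0,0,0,0],
  [0.1,0.1,0.6,0,0,0,0],
  [0.1,0,0.3,0,0,0,0],
  [0.1,0,0,0,0,0,0],
])

```text
time: 44.2
position: [0.4731, -0.2275, 0.2782]
tool_rot: [0.999, -0.033, -0.0, -0.0]
ft_force: [-0.1, 1.3, 0.1]
grip_width: 0.0388
```

```bash
python3 go.py 473 -228 37 -3.7; python3 -c "
from h import *
grab('wrist','w17')"
```

```text
t 44.20 grasp [ 473.1 -227.4  114.2] yaw -3.7 grip 38.8 F [-0.1  1.3  0.1] zaxis [-0.  0. -1.] q [-0.66  0.59  1.79  0.    0.76 -0.6 ]
turn rz units total -0.00 (0.0 deg)
 after-turn shift units [-0.    0.02  3.09]
 shift units (now axes) [-0.    0.02  3.09]
 tilt fix [-0.001  0.     0.   ]
```

View pics/w17.png

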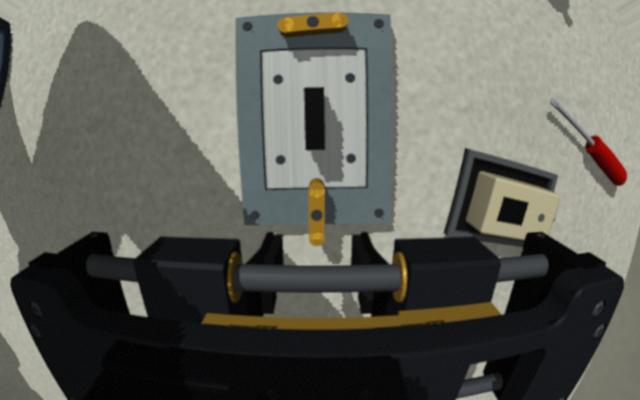

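Button b is at (317,213), centred between the fingers; button a lies crosswise at (313,22). Descending and gripping.

Request:
step_arm([
  [0.1,0,0,0.4,0,0,0],
  [0.1,0,0,0.6,0,0,0],
  [0.1,0,0,0.6,0,0,0],
  [0.1,0,0,0.6,0,0,0],
  [0.1,0,0,0.5,0,0,0],
  [0.1,0,0,0.3,0,0,0],
  [0.1,0,0,0.05,0,0,0],
  [0.4,0,0,0,0,0,0],
  [0.6,0,0,0,0,0,0],
  [0.8,0,0,0,0,0,0],
])

```text
time: 45.25
position: [0.4733, -0.2266, 0.2028]
tool_rot: [1.0, -0.032, 0.001, 0.0]
ft_force: [-0.8, 0.4, -0.3]
grip_width: 0.0226
```

Request:
step_arm([
  [0.9,0,0,0,0,0,0],
  [0.9,0,0,0,0,0,0],
  [0.9,0,0,0,0,0,0.3],
  [0.9,0,0,0,0,0,0.6],
  [0.9,0,0,0,0,0,0.6],
  [0.9,0,0,0,0,0,0.6],
  [0.9,0,0,0,0,0,0.6],
  [0.9,0,0,0,0,0,0.6],
  [0.9,0,0,0,0,0,0.6],
  [0.9,0,0,0,0,0,0.6],
])

```text
time: 46.25
position: [0.4731, -0.2266, 0.2027]
tool_rot: [0.94, -0.34, 0.0, 0.0]
ft_force: [-1.5, -0.4, 2.3]
grip_width: 0.012
```

Request:
step_arm([
  [0.9,0,0,0,0,0,0.7],
  [0.9,0,0,0,0,0,0.7],
  [0.9,0,0,0,0,0,0.7],
  [0.9,0,0,0,0,0,0.7],
  [0.9,0,0,0,0,0,0.7],
  [0.9,0,0,0,0,0,0.7],
  [0.9,0,0,0,0,0,0.7],
  [0.9,0,0,0,0,0,0.7],
  [0.9,0,0,0,0,0,0.5],
  [0.9,0,0,0,0,0,0],
])

```text
time: 47.25
position: [0.4732, -0.2269, 0.2027]
tool_rot: [0.717, -0.697, 0.001, 0.0]
ft_force: [-1.5, -2.1, 2.8]
grip_width: 0.0122
```

Request:
step_arm([
  [0.6,0,0,0,0,0,0],
  [0.4,0,0,0,0,0,0],
  [0.1,0,0,0,0,0,0],
  [0.1,0,0,-0.3,0,0,0],
  [0.1,0,0,-0.6,0,0,0],
  [0.1,0,0,-0.8,0,0,0],
  [0.1,0,0,-0.8,0,0,0],
  [0.1,0,0,-0.6,0,0,0],
  [0.1,0,0,0,0,0,0],
  [0.1,0,0,0,0,0,0],
])

```text
time: 48.25
position: [0.4731, -0.2263, 0.28]
tool_rot: [0.717, -0.697, 0.0, -0.0]
ft_force: [-1.0, 0.4, -0.4]
grip_width: 0.0388
```

```bash
python3 go.py 476 -156 110 -2.7; python3 -c "
from h import *
grab('wrist','w18')"
```

```text
t 48.25 grasp [ 473.2 -226.4  116. ] yaw -88.4 grip 38.8 F [-1.   0.4 -0.4] zaxis [ 0.001 -0.    -1.   ] q [-0.66  0.58  1.79  0.    0.76  0.88]
turn rz units total -10.71 (85.7 deg)
 after-turn shift units [-0.02 -2.82  0.24]
 shift units (now axes) [-2.81 -0.19  0.24]
 tilt fix [-0.004 -0.003 -0.   ]
```

View pics/w18.png

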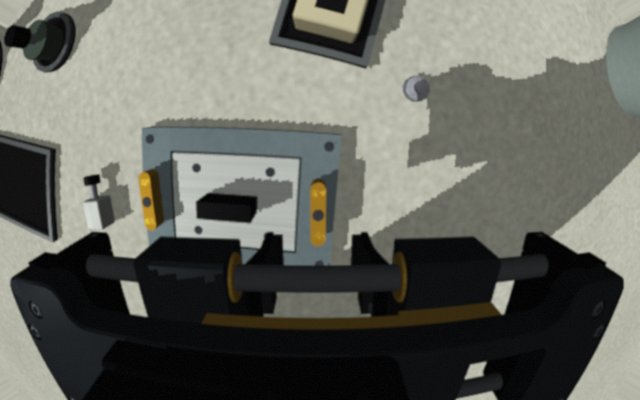

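Both buttons are turned aside (bars at (148,200) and (318,213), upright in the image). Now the plate handle.

Request:
step_arm([
  [0.1,0,0,0,0,0,-1],
  [0.1,0,0,0,0,0,-1],
  [0.1,0,0,0,0,0,-1],
  [0.1,0,0,0,0,0,-1],
  [0.1,0,0,0,0,0,-1],
  [0.1,0,0,0,0,0,-1],
  [0.1,0,0,0,0,0,-1],
  [0.1,0,0,0,0,0,-1],
  [0.1,0,0,0,0,0,-1],
  [0.1,0,0,0,0,0,-1],
])

```text
time: 49.3
position: [0.4728, -0.2262, 0.2785]
tool_rot: [0.998, -0.07, -0.001, -0.001]
ft_force: [-0.6, -0.3, -0.1]
grip_width: 0.0394
```

Request:
step_arm([
  [0.1,0,0,0,0,0,-0.7],
  [0.1,0,-0.4,0,0,0,0],
  [0.1,0,-0.7,0,0,0,0],
  [0.1,0,-0.8,0,0,0,0],
  [0.1,0,-0.6,0.3,0,0,0],
  [0.1,0,-0.3,0.4,0,0,0],
  [0.1,0,0,0.3,0,0,0],
  [0.1,0,0,0,0,0,0],
  [0.1,0,0,0,0,0,0],
  [0.1,0,0,0,0,0,0],
])

```text
time: 50.3
position: [0.4768, -0.1573, 0.2548]
tool_rot: [1.0, -0.025, 0.0, 0.0]
ft_force: [0.5, 0.2, -0.3]
grip_width: 0.0391
```

```bash
python3 go.py 476 -155.5 35 -2.7; python3 -c "
from h import *
grab('wrist','w19')"
```

```text
t 50.30 grasp [ 476.9 -157.3   90.8] yaw -2.9 grip 39.1 F [ 0.5  0.2 -0.3] zaxis [ 0.001 -0.    -1.   ] q [-0.54  0.61  1.86 -0.    0.67 -0.49]
turn rz units total -0.02 (0.2 deg)
 after-turn shift units [-0.04 -0.07  2.23]
 shift units (now axes) [-0.04 -0.07  2.23]
 tilt fix [ 0.003 -0.004  0.   ]
```

View pics/w19.png

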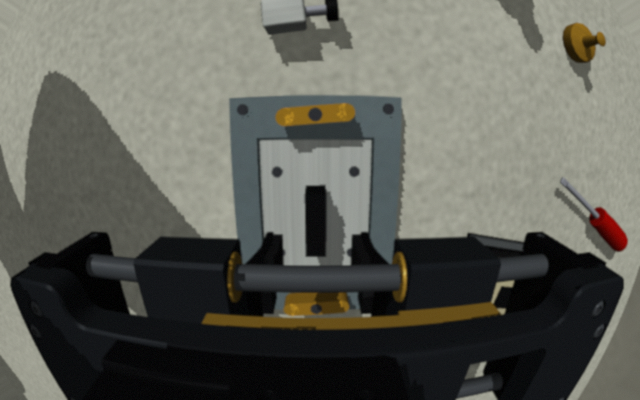

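The handle is at (315,220), centred between the fingers and square to them. Descend, grip at 40 N, lift straight up.

Request:
step_arm([
  [0.1,0,-0.07,0.3,0,0,0],
  [0.1,0,0,0.5,0,0,0],
  [0.1,0,0,0.5,0,0,0],
  [0.1,0,0,0.4,0,0,0],
  [0.1,0,0,0.3,0,0,0],
  [0.1,0,0,0.2,0,0,0],
  [0.1,0,0,0,0,0,0],
  [0.4,0,0,0,0,0,0],
  [0.6,0,0,0,0,0,0],
  [0.8,0,0,0,0,0,0],
], squeeze=40)

```text
time: 51.35
position: [0.4768, -0.1548, 0.2002]
tool_rot: [1.0, -0.025, 0.0, 0.0]
ft_force: [0.6, 0.0, 0.1]
grip_width: 0.0224
```

Request:
step_arm([
  [1,0,0,0,0,0,0],
  [1,0,0,0,0,0,0],
  [1,0,0,0,0,0,0],
  [1,0,0,0,0,0,0],
  [1,0,0,-0.1,0,0,0],
  [1,0,0,-0.2,0,0,0],
  [1,0,0,-0.3,0,0,0],
  [1,0,0,-0.3,0,0,0],
  [1,0,0,-0.4,0,0,0],
  [1,0,0,-0.4,0,0,0],
])

```text
time: 52.35
position: [0.4767, -0.1548, 0.2432]
tool_rot: [1.0, -0.025, 0.0, 0.0]
ft_force: [-0.4, -0.4, -3.0]
grip_width: 0.0136
```

```bash
python3 go.py 487 143.5 100 -12.2; python3 -c "
from h import *
grab('wrist','w20');grab('scene','s20')
im=cv2.imread('pics/s20.png');cv2.imwrite('pics/s20c.png',cv2.resize(im[130:290,180:340],None,fx=3.7,fy=3.7,interpolation=cv2.INTER_CUBIC))"
```

```text
t 52.35 grasp [ 476.7 -154.8   79.2] yaw -2.8 grip 13.6 F [-0.4 -0.4 -3. ] zaxis [ 0. -0. -1.] q [-0.54  0.63  1.87 -0.    0.64 -0.49]
turn rz units total 1.17 (-9.4 deg)
 after-turn shift units [ -2.12 -11.75  -0.83]
 shift units (now axes) [ -0.17 -11.94  -0.83]
 tilt fix [ 0.001 -0.001  0.   ]
```

View pics/s20c.png

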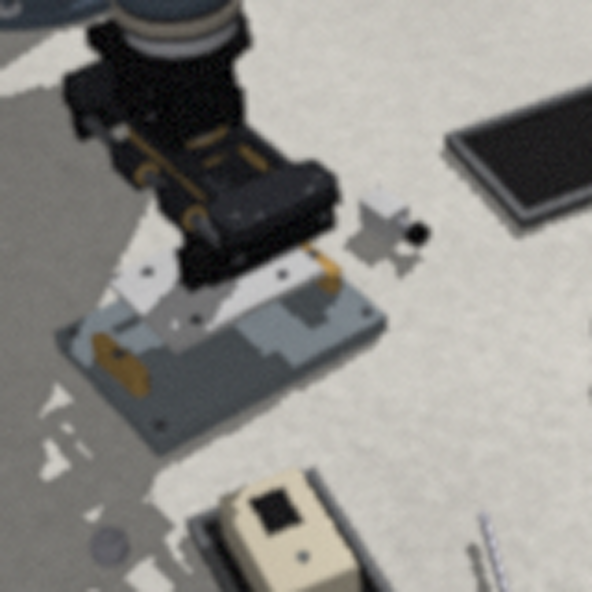

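View pics/w20.png

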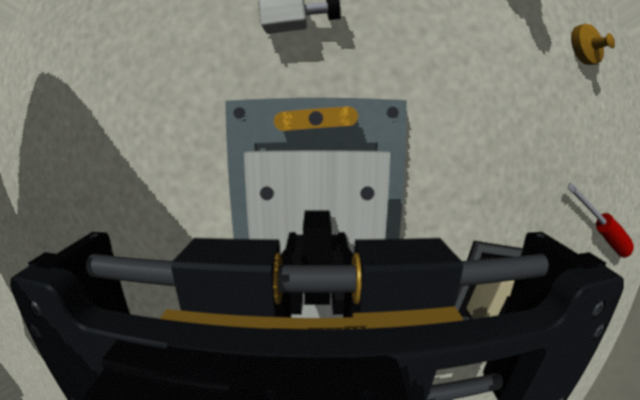

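The plate is out, level and clear of both buttons. Lifting a bit more and carrying it to the tray.

Request:
step_arm([
  [1,0,0,-0.4,0,0,0],
  [1,0,-0.2,-0.4,0,0,0],
  [1,0,-0.5,0,0,0,0],
  [1,0,-0.7,0,0,0,0],
  [1,0,-0.8,0,0,0,0],
  [1,0,-0.8,0,0,0,0],
  [1,0,-0.8,0,0,0,0],
  [1,0,-0.8,0,0,0,0],
  [1,0,-0.8,0,0,0,0],
  [1,0,-0.8,0,0,0,0],
])

```text
time: 53.45
position: [0.4838, 0.0018, 0.2622]
tool_rot: [1.0, -0.024, -0.0, -0.0]
ft_force: [0.6, -0.1, -3.0]
grip_width: 0.0135
```

Request:
step_arm([
  [1,0,-0.8,0,0,0,0],
  [1,0,-0.8,0,0,0,0],
  [1,0,-0.8,0,0,0,0],
  [1,0,-0.8,0,0,0,0],
  [1,-0.1,-0.8,0,0,0,0],
  [1,0,-0.7,0,0,0,0.2],
  [1,0,-0.5,0,0,0,0.4],
  [1,0,-0.3,0,0,0,0.4],
  [1,0,0,0,0,0,0.2],
  [1,0,0,0,0,0,0],
])

```text
time: 54.45
position: [0.4889, 0.1379, 0.2621]
tool_rot: [0.994, -0.107, -0.0, 0.0]
ft_force: [-0.3, -0.2, -2.3]
grip_width: 0.0137
```

```bash
python3 go.py 487 143.5 33 -12.2; python3 -c "
from h import *
grab('wrist','w21');grab('scene','s21')
im=cv2.imread('pics/s21.png');cv2.imwrite('pics/s21c.png',cv2.resize(im[90:250,250:410],None,fx=3.7,fy=3.7,interpolation=cv2.INTER_CUBIC))"
```

```text
t 54.45 grasp [488.8 137.9  98.1] yaw -12.3 grip 13.7 F [-0.3 -0.2 -2.3] zaxis [-0.001 -0.    -1.   ] q [ 0.05  0.6   1.85 -0.    0.7   0.27]
turn rz units total -0.02 (0.1 deg)
 after-turn shift units [-0.12 -0.2   2.6 ]
 shift units (now axes) [-0.12 -0.2   2.6 ]
 tilt fix [ 0.002  0.006 -0.   ]
```

View pics/s21c.png

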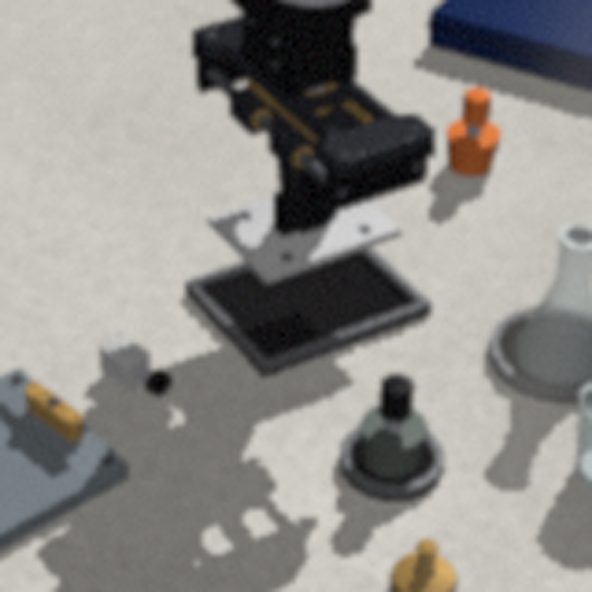

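View pics/w21.png

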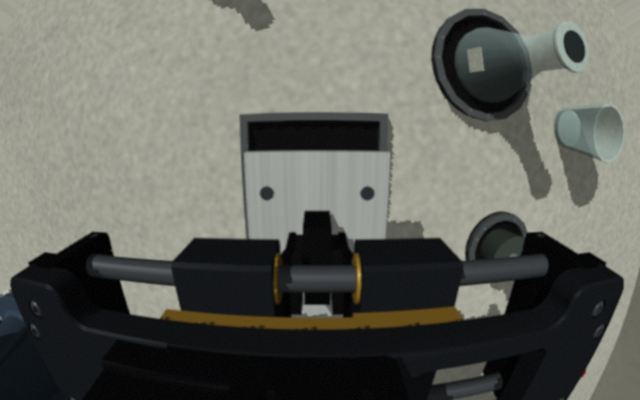

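The plate hangs level over the tray and is aligned with it (tray 241–390 px wide, plate 245–390). Lowering it.

Request:
step_arm([
  [1,-0.12,-0.2,0.3,0,0,0],
  [1,0,0,0.5,0,0,0],
  [1,0,0,0.5,0,0,0],
  [1,0,0,0.4,0,0,0],
  [1,0,0,0.3,0,0,0],
  [1,0,0,0.2,0,0,0],
  [1,0,0,0.1,0,0,0],
  [1,0,0,0,0,0,0],
  [1,0,0,0,0,0,0],
  [1,0,0,0,0,0,0],
])

```text
time: 55.55
position: [0.4878, 0.143, 0.2052]
tool_rot: [0.994, -0.108, 0.0, -0.0]
ft_force: [-0.5, 0.6, -1.9]
grip_width: 0.0138
```

```bash
python3 go.py 487 143.5 33 -12.2
```

```text
t 55.55 grasp [488.  143.   41.2] yaw -12.4 grip 13.8 F [-0.5  0.6 -1.9] zaxis [ 0.001  0.    -1.   ] q [0.06 0.71 1.87 0.   0.56 0.28]
turn rz units total -0.03 (0.2 deg)
 after-turn shift units [-0.04 -0.01  0.33]
 shift units (now axes) [-0.04 -0.01  0.33]
 tilt fix [-0.002 -0.007 -0.   ]
```

Request:
step_arm([
  [1,-0.04,0,0.15,0,0,0],
  [1,0,0,0.1,0,0,0],
  [1,0,0,0.06,0,0,0],
  [1,0,0,0.03,0,0,0],
  [1,0,0,0,0,0,0],
  [1,0,0,0,0,0,0],
  [0.7,0,0,0,0,0,0],
  [0.5,0,0,0,0,0,0],
  [0.3,0,0,0,0,0,0],
  [0.1,0,0,0,0,0,0],
])

```text
time: 56.55
position: [0.4868, 0.1432, 0.1965]
tool_rot: [0.994, -0.108, 0.0, -0.0]
ft_force: [0.4, -0.6, 0.6]
grip_width: 0.0304
```

Request:
step_arm([
  [0.1,0,0,0,0,0,0],
  [0.1,0,0,-0.3,0,0,0],
  [0.1,0,0,-0.6,0,0,0],
  [0.1,0,0,-0.8,0,0,0],
  [0.1,0,0,-0.9,0,0,0],
  [0.1,0,0,-0.9,0,0,0],
  [0.1,0,0,-0.9,0,0,0],
  [0.1,0,0,-0.9,0,0,0],
  [0.1,0,0,-0.9,0,0,0],
  [0.1,0,0,-0.5,0,0,0],
])

```text
time: 57.55
position: [0.4867, 0.1432, 0.3661]
tool_rot: [0.994, -0.108, 0.002, -0.0]
ft_force: [-0.3, 0.0, -0.2]
grip_width: 0.039
```

Request:
step_arm([
  [0.1,0,0,-0.8,0,0,0],
  [0.1,0,0.8,-0.5,0,0,0],
  [0.1,0,0.9,0,0,0,0],
  [0.1,0,0.9,0,0,0,0],
  [0.1,0,0.9,0,0,0,0],
  [0.1,0,0.9,0,0,0,0],
  [0.1,0,0.9,0,0,0,0],
  [0.1,0,0.9,0,0,0,0],
  [0.1,0,0.5,0,0,0,0],
  [0.1,0,0,0,0,0,0],
])

```text
time: 58.55
position: [0.4504, -0.0214, 0.3966]
tool_rot: [0.994, -0.109, 0.0, 0.0]
ft_force: [-0.5, 0.7, -1.2]
grip_width: 0.0391
```

```bash
python3 go.py; python3 -c "
from h import *
grab('scene','s22');grab('top','t22')
im=cv2.imread('pics/s22.png');cv2.imwrite('pics/s22c.png',cv2.resize(im[100:320,180:460],None,fx=2.7,fy=2.7,interpolation=cv2.INTER_CUBIC))
im=cv2.imread('pics/t22.png');cv2.imwrite('pics/t22c.png',cv2.resize(im[110:300,190:470],None,fx=2.8,fy=2.8,interpolation=cv2.INTER_CUBIC))"
```

```text
t 58.55 grasp [450.5 -21.4 232.6] yaw -12.6 grip 39.1 F [-0.5  0.7 -1.2] zaxis [ 0. -0. -1.] q [-0.3   0.31  1.86 -0.    0.97 -0.08]
```

View pics/s22c.png

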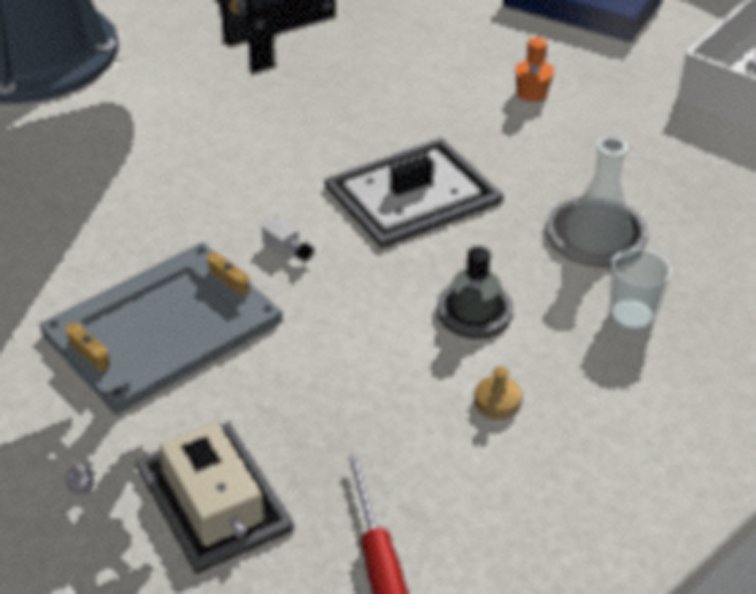

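View pics/t22c.png

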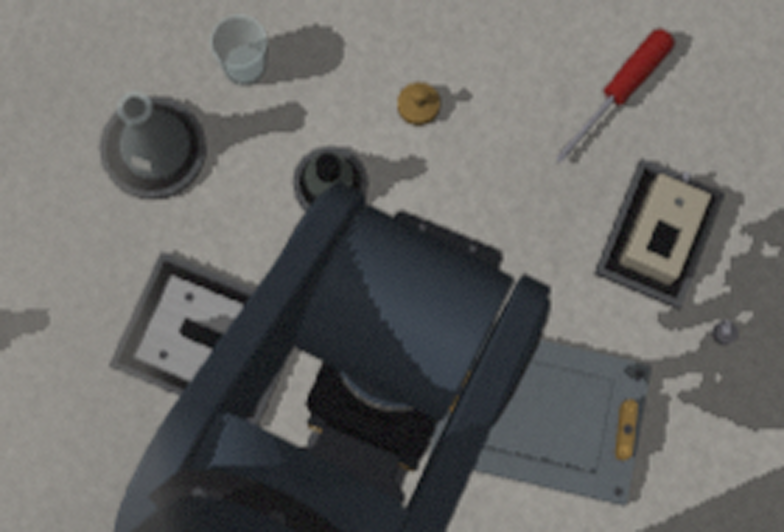

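All four parts sit in their holders. One quick numeric check, then hand in.

```bash
python3 - <<'E'
from m import *
c=load('s22');P=pts(c)
def r(n,cx,cy,rad,z0,z1):
    m=(np.hypot(P[...,0]-cx,P[...,1]-cy)<rad)&(P[...,2]>z0)&(P[...,2]<z1)
    p=P[m]*1000; A=np.c_[p[:,:2]-p[:,:2].mean(0),np.ones(len(p))]; k=np.linalg.lstsq(A,p[:,2],rcond=None)[0]
    print(n,len(p),p.mean(0).round(1),'slope deg',np.degrees(k[:2]).round(1))
r('box top',.656,-.238,.06,.032,.05); r('plate handle',.487,.143,.04,.033,.05); r('plate',.487,.143,.065,.006,.02)
r('stopper knob',.648,.064,.03,.06,.08); r('flask rim',.653,.23,.04,.1,.12)
E
python3 -c "
from rig import robot
print(robot.hand_in())"
```

```text
box top 821 [ 660.6 -240.9   37.9] slope deg [-0.5  0.7]
plate handle 77 [488.3 141.8  37.2] slope deg [-4.7  1.6]
plate 786 [492.3 137.   10. ] slope deg [ 0. -0.]
stopper knob 69 [649.8  62.5  68.3] slope deg [-9.3 11.5]
flask rim 88 [657.1 227.1 108. ] slope deg [-2.2  4.8]
the job is handed in; nothing more can be done
None
```

All four parts are put away and the job is handed in, at about 59 s of the 138 s allowed. The flask went into the wide ring, the stopper into the small ring and the sensor box into the smaller mat. I then turned both brass buttons aside and moved the plate by its handle into the larger tray. The look-alikes were left alone.

**Final pictures:** every part stands inside its holder. The scene view shows both buttons still crosswise and the gripper raised clear of everything.

**Heights (mm):**

| Part | Measured | Expected |
|---|---|---|
| Box top | 37.9 | 38 |
| Plate top | 10.0 | 10 |
| Plate handle top | 37.2 | 38 |
| Stopper knob | 68.3 | 70 |
| Flask rim | 108.0 | 109 |

**Flatness:** the box and plate slopes were under 1°. The slope figures for the handle, knob and rim (up to 11.5°) come from small patches that include side faces, so they don't show tilt reliably. For the flask and stopper, "upright" rests on the heights and pictures.

**Gentleness:** the flask was lowered until 5.8 N of contact showed, then released. The box was let go about 0.4 mm above the mat floor, by calculation.

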